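Zero the bench comparator on its setting pin, then swap in the stand-off pin

ROBOT

A 6-joint arm with a two-finger parallel gripper is mounted at the origin on the work surface. World frame = base frame: x ahead of the robot, y to its left, z up, the work surface at z = 0. Lengths are in mm, angles in rad, forces in N, time in s.
With the tool pointing down it reaches from about 275 to 750 mm from the base axis. Payload 10.2 kg.
Tool frame: the origin (TCP) lies between the finger pads; the fingertips stand 11 mm ahead of it and the grasp point (between the pads) lies 8 mm behind it (ctrl.tip_extent is the distance from the TCP to the fingertips, in mm); z points along the fingers, y is the direction in which the jaws open and shut (so a half turn about z gives the same grasp; the last joint's range is limited). The gripper opens to 85 mm and grips with 20 to 120 N. Pads are 22 mm wide; open, the fingers measure 114 mm over their backs; the gripper's body (76 mm by 85 mm) begins 54 mm behind the grasp point. The pads swing forward as they close: fully open they stand 13 mm farther back than shut.
Start: joints at [1.106, 0.313, 1.498, -0, 1.331, -0.223], TCP at [125.724, 509.73, 242.294] pointing down, gripper open.
Joint ranges: [-2.94, 2.94], [-0.97, 2.17], [0.19, 2.56], [-1.23, 4.37], [0.02, 3.11], [-2.88, 2.88]. Speed limits (rad/s): [2.39, 2.39, 3.01, 3.14, 3.14, 3.14].

INTERFACE

Orientations are given as a unit quaternion [w, x, y, z].
In Python, from rig import ctrl gives the robot as it stands.
- The arm moves only by the tool apply_moves, never from a script. Its argument "commands" is a list of rows, each a list of 5 numbers: the finger opening in cm, from 0 to 8.54, then the shift along the tool's x, y, z in cm, then the turn about the tool's z in rad. In form: [[jaw, dx, dy, dz, roll], ...]. A call has 1 to 12 rows; each row shifts and turns the commanded pose from where the row before left it, along the tool's axes as they then stand; what a row does not reach is not made up. A row lasts 1/12 s, in which the tool goes at most 41.7 mm and 7.16 degrees, less where a joint would pass 70% of its speed; a pose out of reach is approached as far as the arm can. A call with a gripper value outside its range is refused whole. The fingers move at their own pace and stop on an object; "squeeze" is the grip in N (left out, the last holds). Time passes only in rows, so rows that do not move let the fingers close. It gives the time, the measured TCP pose, the force and the opening at its end, in the units of the state.
- ctrl.sense(): the state, without advancing time (a new reading comes with each control period).
- ctrl.capture(name): name is "side" or "top" or "wrist"; returns the picture (384x512x3 uint8, red, green, blue); there is no depth.
- ctrl.camera_info(name): a dict with "fov_y" (degrees; the focal length in pixels is half the picture's height over the tangent of half this angle, whatever the lens; pixels are square), "cx", "cy" (the principal point, pixels), "camera_from_world" (4x4, takes a point from world to camera coordinates). Camera axes: x right, y down, z forward; pixel columns grow to the right and rows downward; lengths in mm; the calibration is good to about 2 mm. A picture is of the moment at which its call begins: read the wrist's pose just before it. camera_info takes no time and is no camera call; for the wrist camera it gives the pose at the moment of the call.
- ctrl.finish_job(): hands the job in, once; it reports no verdict.
The state is a dict: "time_s": time; "joints": joint angles; "dq": joint speeds; "tau": joint torques, N m; "eef_pos": TCP position; "ee_rot": TCP orientation; "force": force on the tool from outside, world axes, zero at the start; "wrist_torque": the same for the moment, N m; "grip_width": opening from 0.0 (shut) to 1.0 (fully open).
Only numpy, scipy, OpenCV 4.12 (cv2) and the standard library are available. Lean on these libraries where they do the work, as an engineer would, in place of code of your own. Each camera call takes 0.05 s, during which the arm holds its last target.

TASK

Zero the length comparator on the steel setting pin that is in it: turn the knurled bezel until the wedge-shaped zero mark lies right at the pointer's tip, and don't touch the bezel again after that. Then put the setting pin away in the empty cradle of the wooden rack and load the long wooden-barrelled stand-off pin from the rack into the comparator in its place, lying in both V rests between the sprung spindle and the anvil, so that the dial shows how far its length is off. The spindle is delicate: press it back gently along its axis and never ram it against its stop or push it sideways, don't press the stand-off pin hard onto the comparator, and leave the short stand-off pin, the pencil and the wooden offcut where they are.

Things in the scene. Friction and masses are not known exactly. Their poses are not given: they have to be found in the camera images.
- comparator: Bench length comparator, a grey fixed instrument, base plate 95 x 225 x 20 mm; origin under the base. Its y axis runs along the gauging axis from the dial to the anvil, x level and square to it, z up. The gauging axis is 60 mm above the table.
- seat (a point): On the comparator's gauging axis, 37.5 mm from the anvil: centre of the setting pin as it lies loaded; axes as the comparator's. Two steel V rests (8 mm thick, 45 degree cheeks reaching 11.5 mm either side and up to the axis) at y -32 and +32 mm from here hold a 16 mm pin level on the axis. Between them it is open down to the base plate, 40 mm below the axis.
- anvil_face (a point): Centre of the fixed anvil's face, on the gauging axis, 37.5 mm towards +y from the seat: a steel disc 12 mm in diameter, 12 mm long. Behind it stands the headstock block, 30 mm wide, 8 mm higher than the axis.
- spindle_tip (a point): Face of the sprung spindle's tip, a 12 mm disc on the axis, at y -31 mm from the seat when free; it moves along the axis only, pushed in towards -y, 7.2 mm to its hard stop. Spring 3 N when free plus 1 N per mm in (10.2 N at the stop). It is 6.5 mm in with the setting pin loaded, 5 mm in with the long stand-off pin loaded; to pass that behind the anvil it must be held 6 to 7 mm in. Stem clamp behind, 11 mm above the axis.
- dial_centre (a point): Dial gauge lying face up at the comparator's end: centre of the bezel, half-way up its knurled rim, 70 mm above the table. The bezel is a ring 60 mm in diameter, from 65 to 76 mm above the table, turning about the vertical with the white face (friction 0.05 N m; it stays where left). Under it the case is 53 mm wide, down to 44 mm above the table; its sides are free.
- bezel (a joint): Angle of the bezel, rad, growing anticlockwise seen from above: the direction from the dial's centre to the zero mark, measured from the comparator's +x axis (axes as of the seat).
- pointer (a joint): Pointer of the dial, driven by the spindle. Its direction from the dial's centre, measured anticlockwise seen from above from the comparator's +x axis, is this value + 1.054 rad. Pushing the spindle in turns it clockwise.
- pointer_tip (a point): Tip of the black pointer, 19 mm from the dial's centre.
- zero_mark (a point): Inner point of the bold black wedge on the dial's white face which is its zero, 19 mm from the dial's centre, turning with the bezel.
- minus_mark (a point): On the dial's face, the third long graduation anticlockwise from zero (minus 1.5 mm; 0.359 rad from zero), 19 mm from the dial's centre: where the pointer stands on a well set dial with the long stand-off pin loaded.
- master_centre (a point): Setting pin (master): steel, 16 mm in diameter, 75 mm long, about 0.13 kg, held by a black sleeve 22 mm in diameter and 24 mm long round its middle; this is the centre of pin and sleeve, y axis along the pin. At the start it lies loaded in the comparator.
- spacer_centre (a point): Long stand-off pin: steel, 16 mm in diameter, 73.5 mm long, about 0.1 kg, with a light wooden barrel 22 mm in diameter and 24 mm long to hold it by. This is the centre of the barrel, y axis along the pin. The barrel was pressed on by hand and sits up to 7 mm off the middle of the pin, either way; it does not slip. At the start in the middle or the far cradle of the rack.
- short_spacer_centre (a point): Short stand-off pin, like the long one but 60 mm long, in the other cradle of the rack; its centre, y axis along it. Not to be moved.
- empty_cradle (a point): Wooden rack fixed on the bench, base 190 x 84 x 12 mm, three cradles 60 mm apart along its x, each two V notches 54 mm apart along y (notched pieces 8 mm thick). This point: where the centre of a 16 mm pin lies in the empty end cradle, the one nearest the robot, 46 mm above the table; y axis along the cradle, x towards the other cradles.
- pencil: Flat carpenter's pencil, 150 x 10 x 8 mm, lying on the bench.
- offcut: Flat wooden offcut, 110 x 45 x 18 mm, lying on the bench.
Things that resemble listed ones, but are neither listed nor needed, are in the scene too. What is shaped like the comparator but pink is not meant.

How it is judged:
By the outcome, as a careful person would: the job done as asked, in the order asked, and still so for the second after the job is handed in, with the robot touching nothing.
It also fails if it takes over 70 s, if anything falls off the work surface, if the arm or the gripper's body presses on something with over 40 N, if the wrist force passes 120 N, or if a joint passes its speed limit or range.

## Working session

There is one attempt and no reset: what is moved stays moved. The work goes in short steps, Python scripts to look and compute and a tool call to move; the robot and the scene stay as the last step left them, time stands still between calls to the robot, and variables do not carry over. Pictures are saved under pics/ and viewed, and the job is handed in when it is done.

Besides the shell and the picture viewer there is one more tool, called after "Call:" by a JSON object that holds its "method" and its "body". apply_moves: Moves the arm, as the interface text tells. Its arguments: {"type":"object","properties":{"commands":{"type":"array"},"squeeze":{"type":"number"}},"required":["commands"]}

```bash
ls; mkdir -p pics
cat > h.py <<'E'
import numpy as np, cv2
from rig import ctrl
def K(n):
    i=ctrl.camera_info(n); f=192/np.tan(np.radians(i['fov_y'])/2); return f,i['cx'],i['cy'],np.array(i['camera_from_world'])
def ray(n,u,v,k=None):
    f,cx,cy,T=k or K(n); R=T[:3,:3]; o=-R.T@T[:3,3]; d=R.T@np.array([(u-cx)/f,(v-cy)/f,1]); return o,d/np.linalg.norm(d)
def onz(n,u,v,z,k=None):
    o,d=ray(n,u,v,k); return o+d*(z-o[2])/d[2]
def proj(n,p,k=None):
    f,cx,cy,T=k or K(n); c=T[:3,:3]@np.array(p)+T[:3,3]; return f*c[0]/c[2]+cx,f*c[1]/c[2]+cy
def tri(rs):
    A=0;b=0
    for o,d in rs:
        P=np.eye(3)-np.outer(d,d);A=A+P;b=b+P@o
    x=np.linalg.solve(A,b); return x,[np.linalg.norm((np.eye(3)-np.outer(d,d))@(x-o)) for o,d in rs]
def snap(n,name,crop=None,s=1):
    im=ctrl.capture(n); cv2.imwrite(f'pics/{name}_raw.png',im[:,:,::-1])
    show(im[:,:,::-1],name,crop,s); return im
def show(im,name,crop=None,s=1):
    if crop: x0,y0,x1,y1=crop; im=im[y0:y1,x0:x1]
    if s!=1: im=cv2.resize(im,None,fx=s,fy=s,interpolation=cv2.INTER_CUBIC)
    cv2.imwrite(f'pics/{name}.png',im)
E
python3 - <<'E'
from h import *
import json,pickle
print(ctrl.sense()); 
ks={}
for n in('side','top','wrist'):
    ks[n]=K(n); snap(n,n+'0'); print(n,ks[n])
pickle.dump(ks,open('k0.pkl','wb'))
E
```

```text
pics
{'time_s': 0.0, 'joints': array([ 1.10557134e+00,  3.13433756e-01,  1.49843082e+00, -6.92543505e-07,
        1.33100281e+00, -2.23398480e-01]), 'dq': array([ 0.00087231,  0.00114011,  0.00021186,  0.00122124,  0.00159036,
       -0.00057751]), 'tau': array([ 1.28234944e-03, -4.12262642e+01, -2.59737933e+01, -1.50340552e-04,
        4.12862515e-03, -1.93464636e-06]), 'eef_pos': array([125.62490844, 509.49897333, 241.7457379 ]), 'ee_rot': array([-2.14825139e-04,  1.20618737e-01,  9.92698703e-01, -6.00069919e-04]), 'force': array([-0.13685917, -0.38709639,  0.09547464]), 'wrist_torque': array([-0.02582922, -0.00179584, -0.01513517]), 'grip_width': 1.0011125478624086}
side (np.float64(379.87752802723634), 256.0762628929082, 189.8882315565982, array([[-9.76629220e-01, -2.14930002e-01,  6.79265419e-04,
         5.07641202e+02],
       [-1.62457443e-01,  7.36120422e-01, -6.57064916e-01,
         1.41830946e+02],
       [ 1.40722943e-01, -6.41819148e-01, -7.53833692e-01,
         6.69540155e+02],
       [ 0.00000000e+00,  0.00000000e+00,  0.00000000e+00,
         1.00000000e+00]]))
top (np.float64(399.0075291757175), 256.4175709391272, 189.66442172623607, array([[ 1.58574758e-01, -9.87330258e-01,  5.74515765e-03,
        -6.06664915e+01],
       [-9.65456948e-01, -1.56274914e-01, -2.08497083e-01,
         5.50842355e+02],
       [ 2.06753302e-01,  2.75156721e-02, -9.78006114e-01,
         6.53414802e+02],
       [ 0.00000000e+00,  0.00000000e+00,  0.00000000e+00,
         1.00000000e+00]]))
wrist (np.float64(305.23534070917816), 262.82423131280075, 189.5303474402214, array([[ 2.38693146e-01,  9.71093681e-01, -1.62637598e-03,
        -5.24290265e+02],
       [ 9.21738186e-01, -2.26033874e-01,  3.15130775e-01,
        -4.25472321e+01],
       [ 3.05653888e-01, -7.67186490e-02, -9.49046864e-01,
         3.81530030e+02],
       [ 0.00000000e+00,  0.00000000e+00,  0.00000000e+00,
         1.00000000e+00]]))
```

View pics/side0.png

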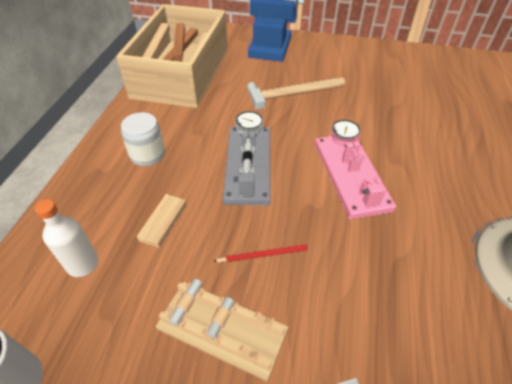

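View pics/top0.png

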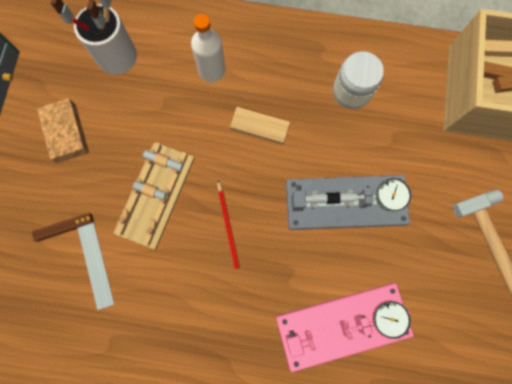

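View pics/wrist0.png

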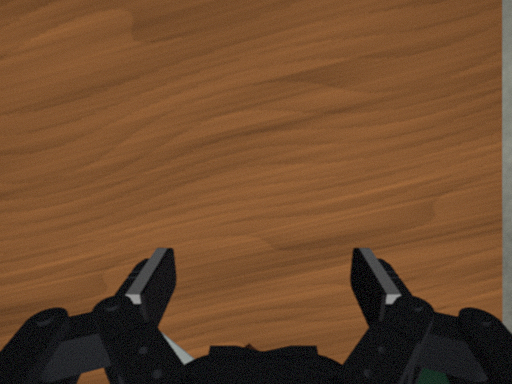

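Run:
```python
from h import *
for nm,u,v,z in [('dial',394,194,76),('base corners',288,179,20),('',287,229,20),('',411,227,20),('',409,177,20),('pin top',340,198,68),('pin1',162,160,50),('pin2',150,190,50),('empty',138,220,46),('offcut',260,125,18),('pencil',230,225,8),('bottle',208,50,100),('jar',362,75,60)]:
    print(nm,onz('top',u,v,z).round(1))
for nm,u,v,z in [('dial',250,119,76),('pin1 ',187,301,50),('pin2',221,317,50),('empty',262,340,46)]:
    print(nm,onz('side',u,v,z).round(1))
im=cv2.imread('pics/top0_raw.png');show(im,'t1',(270,150,430,250),5);show(im,'t2',(100,130,210,260),4.5)
im=cv2.imread('pics/side0_raw.png');show(im,'s1',(200,100,300,210),5)
```

```text
dial [ 580.3 -209.9   76. ]
base corners [591.5 -26.9  20. ]
 [497.4 -38.6  20. ]
 [ 537.5 -264.5   20. ]
 [ 632.1 -253.2   20. ]
pin top [ 560.1 -119.5   68. ]
pin1 [582.4 207.5  50. ]
pin2 [524.  217.2  50. ]
empty [467.7 227.8  46. ]
offcut [690.7  42.5  18. ]
pencil [489.2  67.4   8. ]
bottle [785.9 154.1 100. ]
jar [ 804.9 -134.8   60. ]
dial [ 578.8 -206.6   76. ]
pin1  [581.3 210.2  50. ]
pin2 [523.9 223.2  50. ]
empty [458.  241.6  46. ]
```

View pics/t1.png

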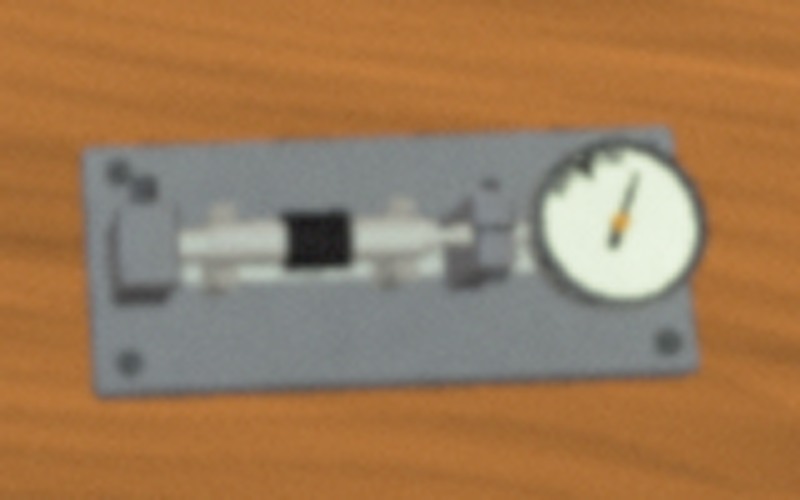

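View pics/t2.png

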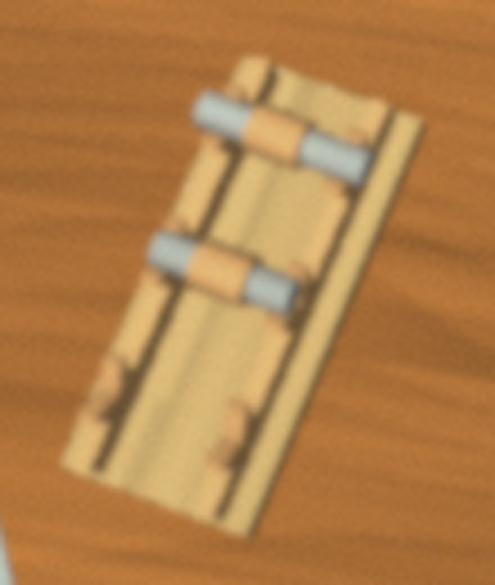

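View pics/s1.png

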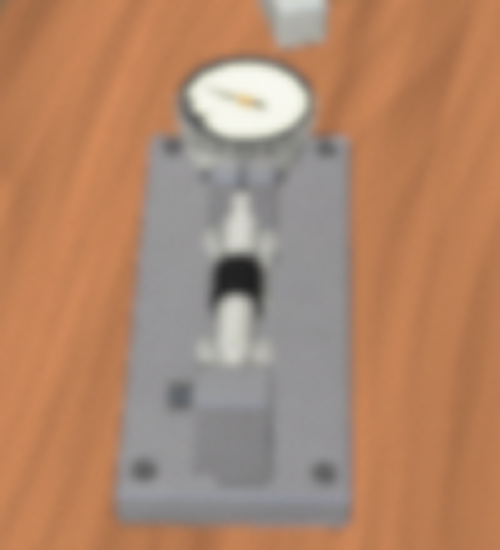

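```bash
cat >> h.py <<'E'
from scipy.spatial.transform import Rotation as Ro
def pose():
    s=ctrl.sense(); q=s['ee_rot']; return s['eef_pos'],Ro.from_quat([q[1],q[2],q[3],q[0]]).as_matrix(),s
def yaw(): # angle of tool y in world
    p,R,s=pose(); return np.arctan2(R[1,1],R[0,1])
def go(target,ty=None):
    """target TCP world, ty world angle of tool y: print roll first (tool z down) then shift cm in new axes"""
    p,R,s=pose(); y0=yaw(); 
    ty=y0 if ty is None else ty
    d=(ty-y0+np.pi)%(2*np.pi)-np.pi
    R2=Ro.from_rotvec([0,0,d]).as_matrix()@R
    print('roll',round(-d,4),'shift cm',(R2.T@(np.array(target)-p)/10).round(3),'yaw0',round(y0,4),'j',s['joints'].round(2),'t',round(s['time_s'],2))
E
python3 - <<'E'
from h import *
p,R,s=pose(); f,cx,cy,T=K('wrist')
o=-T[:3,:3].T@T[:3,3]
print('cam in tool',R.T@(o-p),'axes in tool (cols=cam x,y,z)\n',(R.T@T[:3,:3].T).round(3))
print('centre at 70:',onz('wrist',cx,cy,70), p)
E
```

```text
cam in tool [ 8.02511577e+01 -9.99723705e-02 -1.32829953e+02] axes in tool (cols=cam x,y,z)
 [[ 0.001 -0.949 -0.315]
 [ 1.     0.001 -0.   ]
 [ 0.001 -0.315  0.949]]
centre at 70: [145.91936117 504.21964916  70.        ] [125.63754303 509.56869023 241.87615407]
```

Run:
```python
from h import *
go([572,-165,140],np.radians(9.5))
```

```text
roll 1.1632 shift cm [-73.901  32.9    10.142] yaw0 1.329 j [ 1.11  0.31  1.5  -0.    1.33 -0.22] t 0.15
```

Call:
{"method": "apply_moves", "body": {"commands": [[8.5,0,0,0,0.116],[8.5,0,0,0,0.116],[8.5,0,0,0,0.116],[8.5,0,0,0,0.116],[8.5,0,0,0,0.116],[8.5,0,0,0,0.116],[8.5,0,0,0,0.116],[8.5,0,0,0,0.116],[8.5,0,0,0,0.116],[8.5,0,0,0,0.116],[8.5,-2,1,0,0],[8.5,-2.9,1.3,0,0]]}}

```text
time_s: 1.15
eef_pos: [156.2, 465.5, 241.7]
ee_rot: [-0.0, 0.644, 0.765, -0.0]
force: [1.2, -0.3, 0.4]
grip_width: 0.994
```

Call:
{"method": "apply_moves", "body": {"commands": [[8.5,-3,1.4,0,0],[8.5,-3,1.4,0,0],[8.5,-3,1.4,0,0],[8.5,-3,1.4,0,0],[8.5,-3,1.4,0,0],[8.5,-3,1.3,0,0],[8.5,-3,1.3,0,0],[8.5,-3,1.3,0,0],[8.5,-3,1.3,0,0],[8.5,-3,1.3,0,0],[8.5,-3,1.3,0,0],[8.5,-3,1.3,0,0]]}}

```text
time_s: 2.15
eef_pos: [376.4, 135.9, 242.3]
ee_rot: [0.0, 0.645, 0.764, 0.0]
force: [0.2, 1.1, 0.7]
grip_width: 0.996
```

Call:
{"method": "apply_moves", "body": {"commands": [[8.5,-3,1.3,0.6,0],[8.5,-3,1.3,1,0],[8.5,-3,1.3,1,0],[8.5,-3,1.3,1,0],[8.5,-3,1.3,1,0],[8.5,-3,1.3,1,0],[8.5,-3,1.3,1,0],[8.5,-3,1.3,1,0],[8.5,-3,1.3,1,0],[8.5,-3,1.3,1,0],[8.5,-1.5,0.9,0.5,0],[8.5,0,0,0,0]]}}

```text
time_s: 3.15
eef_pos: [566.6, -152.2, 139.3]
ee_rot: [-0.001, 0.646, 0.763, -0.0]
force: [-0.0, -0.3, 0.4]
grip_width: 0.997
```

Run:
```python
from h import *
import pickle
go([572,-165,140],np.radians(9.5))
k=K('wrist');im=snap('wrist','w1');pickle.dump(k,open('w1.pkl','wb'))
print(ctrl.sense()['eef_pos'])
```

```text
roll 0.0005 shift cm [-1.351  0.326 -0.074] yaw0 0.1664 j [-0.46  0.54  1.44 -0.    1.16 -0.63] t 3.15
[ 565.86232068 -150.58236028  140.02197424]
```

View pics/w1.png

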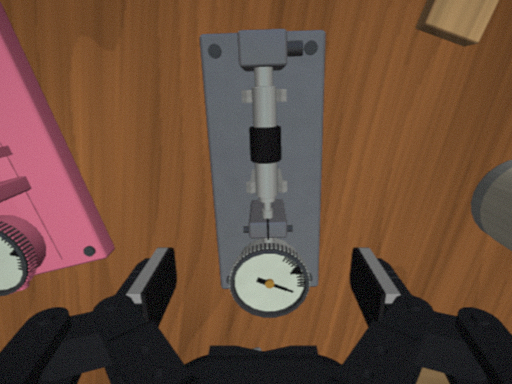

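Run:
```python
from h import *
import pickle
print(ctrl.sense()['eef_pos'],ctrl.sense()['dq'].round(3))
k=K('wrist');im=snap('wrist','w2');pickle.dump(k,open('w2.pkl','wb'))
print(ctrl.sense()['eef_pos'],ctrl.sense()['dq'].round(3))
show(im[:,:,::-1],'w2d',(215,225,325,325),7)
show(im[:,:,::-1],'w2p',(195,20,335,240),2.7)
```

```text
[ 565.86232068 -150.58236028  140.02197424] [ 0.033 -0.049  0.04   0.005  0.005  0.005]
[ 565.58864554 -149.57937606  140.69710863] [ 0.021 -0.033  0.021  0.     0.002  0.   ]
```

View pics/w2d.png

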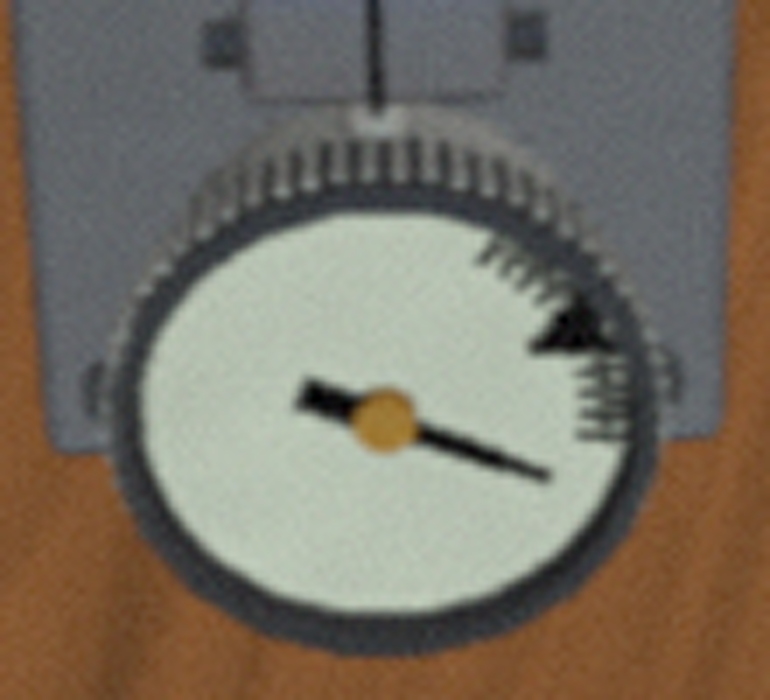

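View pics/w2p.png

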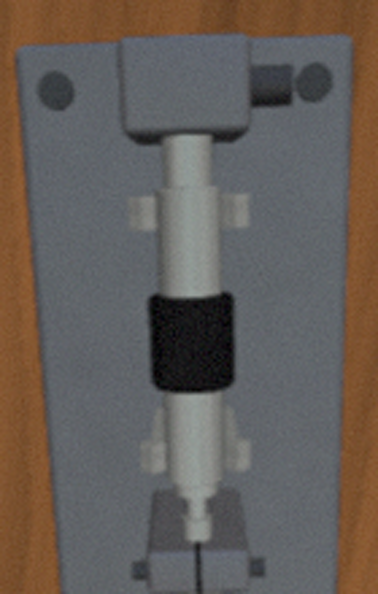

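Call:
{"method": "apply_moves", "body": {"commands": [[8.5,1,2.5,0,0],[8.5,1,2.5,0,0],[8.5,0,0,0,0],[8.5,0,0,0,0],[8.5,0,0,0,0]]}}

```text
time_s: 3.67
eef_pos: [611.2, -120.9, 141.5]
ee_rot: [-0.0, 0.645, 0.765, -0.0]
force: [-0.1, -0.3, -1.3]
grip_width: 0.998
```

Run:
```python
from h import *
import pickle
k=K('wrist');im=snap('wrist','w3');pickle.dump(k,open('w3.pkl','wb'))
print(ctrl.sense()['eef_pos'],ctrl.sense()['dq'].round(3))
cv2.imwrite('pics/w3b.png',cv2.resize(im[:,:,::-1][60:360,100:400],None,fx=2,fy=2,interpolation=2))
```

```text
[ 611.14014212 -121.25252111  141.61221894] [-0.009  0.001 -0.004  0.    -0.002  0.   ]
```

View pics/w3b.png

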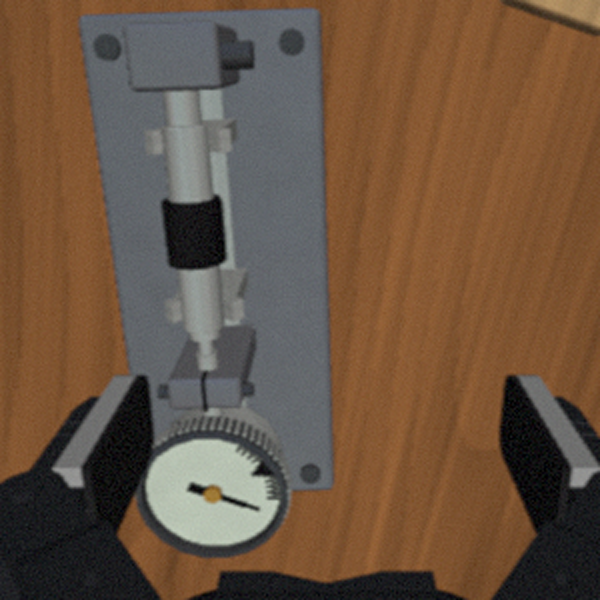

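```bash
cat >> h.py <<'E'
import pickle
def blob(im,box,fn):
    x0,y0,x1,y1=box; c=im[y0:y1,x0:x1].astype(int); m=fn(c).astype(np.uint8)
    n,l,st,ce=cv2.connectedComponentsWithStats(m); i=1+np.argmax(st[1:,4]); return ce[i]+[x0,y0],st[i,4],np.argwhere(l==i)[:,::-1]+[x0,y0]
dark=lambda c:(c.max(2)<60)
gold=lambda c:(c[:,:,2]-c[:,:,0]>70)
white=lambda c:(c.min(2)>140)
E
python3 - <<'E'
from h import *
k2=pickle.load(open('w2.pkl','rb'));k3=pickle.load(open('w3.pkl','rb'))
a=cv2.imread('pics/w2_raw.png');b=cv2.imread('pics/w3_raw.png')
for nm,b1,b2,fn in [('sleeve',(240,120,290,170),(170,150,225,205),dark),('hub',(258,274,282,296),(195,297,217,317),gold)]:
    c1,n1,_=blob(a,b1,fn);c2,n2,p=blob(b,b2,fn)
    x,e=tri([ray('wrist',*c1,k2),ray('wrist',*c2,k3)]); print(nm,c1,n1,c2,n2,x.round(1),np.round(e,2))
    print(cv2.minAreaRect(p.astype(np.float32)))
def px(n,p):
    return {'w2':lambda:(215+p[0]/7,225+p[1]/7),'w3':lambda:(100+p[0]/2,60+p[1]/2)}[n]()
for nm,p,z in [('hub',(385,420),76),('zero',(530,350),74),('ptr',(550,477),76)]:
    print(nm,onz('wrist',*px('w2',p),z,k2).round(1))
# axis: pin ends in w2p crop (scale 2.7, off 195,20)
for p,z in [((190,187),68),((195,484),68),((185,136),66),((198,540),64),((199,590),71)]:
    print(p,onz('wrist',195+p[0]/2.7,20+p[1]/2.7,z,k2).round(1))
for nm,p,q in [('c1',(17,48),(82,17)),('c2',(351,37),(317,10))]:
    print(nm,tri([ray('wrist',195+p[0]/2.7,20+p[1]/2.7,k2),ray('wrist',*px('w3',q),k3)]))
E
```

```text
sleeve [265.76894294 146.7212348 ] 1069 [196.81157895 176.61263158] 950 [ 561.5 -108.9   62.9] [0.23 0.23]
((196.6708984375, 176.38632202148438), (35.00815963745117, 29.585477828979492), 85.42607879638672)
hub [269.64150943 284.67924528] 53 [205.84 306.94] 50 [ 581.7 -209.7   75.9] [0.08 0.08]
((206.00003051757812, 307.00006103515625), (7.071067810058594, 7.071067810058594), 45.0)
hub [ 582.  -209.8   76. ]
zero [ 596.2 -199.8   74. ]
ptr [ 601.1 -214.    76. ]
(190, 187) [554.6 -71.4  68. ]
(195, 484) [ 568.6 -144.8   68. ]
(185, 136) [551.6 -60.5  66. ]
(198, 540) [ 572.6 -162.3   64. ]
(199, 590) [ 574.8 -173.9   71. ]
c1 (array([500.49915769, -43.05934553,  14.89383279]), [np.float64(0.2565807677150262), np.float64(0.25658076771503985)])
c2 (array([592.04190019, -25.32088145,  20.70467146]), [np.float64(0.030454576170190283), np.float64(0.030454576170229702)])
```

Run:
```python
from h import *
a=cv2.imread('pics/top0_raw.png');b=cv2.imread('pics/side0_raw.png')
c1,n1,_=blob(a,(385,185,405,205),lambda c:(c[:,:,2]-c[:,:,0]>50));c2,n2,_=blob(b,(240,110,262,130),lambda c:(c[:,:,2]-c[:,:,0]>50))
print('hub',c1,n1,c2,n2,tri([ray('top',*c1),ray('side',*c2)]))
for c,n in((c1,'top'),(c2,'side')): print(onz(n,*c,76))
c1,n1,_=blob(a,(320,185,350,215),lambda c:(c.max(2)<70));c2,n2,_=blob(b,(238,148,258,170),lambda c:(c.max(2)<70))
print('sl',c1,n1,c2,n2,tri([ray('top',*c1),ray('side',*c2)]))
d=np.radians(11); u=np.array([-np.sin(d),np.cos(d)])
go([581.5,-209.6,100],np.radians(35))
```

```text
hub [393.57142857 193.78571429] 14 [252.2        111.09090909] 55 (array([ 573.0124275 , -200.54160252,  102.79756323]), [np.float64(0.6576105753116772), np.float64(0.657610575311646)])
[ 580.57485229 -209.15154504   76.        ]
[ 580.32885322 -234.75170796   76.        ]
sl [333.35294118 197.46218487] 119 [247.05660377 154.96226415] 53 (array([ 561.45499026, -108.75784816,   62.650054  ]), [np.float64(1.0741037676039091), np.float64(1.0741037676037892)])
roll -0.4416 shift cm [-5.537 -7.494  4.163] yaw0 0.1693 j [-0.38  0.61  1.31 -0.    1.22 -0.55] t 3.72
```

Call:
{"method": "apply_moves", "body": {"commands": [[8.5,0,0,0,-0.11],[8.5,0,0,0,-0.11],[8.5,0,0,0,-0.11],[8.5,0,0,0,-0.11],[8.5,-1.4,-1.9,0,0],[8.5,-1.4,-1.9,0,0],[8.5,-1.4,-1.9,1,0],[8.5,-1.3,-1.8,1.5,0],[8.5,0,0,1.5,0],[8.5,0,0,0,0],[8.5,0,0,0,0],[8.5,0,0,0,0]]}}

```text
time_s: 4.72
eef_pos: [582.0, -209.3, 102.5]
ee_rot: [0.001, 0.462, 0.887, 0.0]
force: [0.2, -0.1, 0.3]
grip_width: 0.999
```

Run:
```python
from h import *
go([581.4,-209.6,64],np.radians(35))
k=K('wrist');im=snap('wrist','w4');print(proj('wrist',[581.5,-209.6,76],k))
```

```text
roll -0.0015 shift cm [ 0.013 -0.07   3.846] yaw0 0.6093 j [-0.53  0.65  1.37  0.    1.13 -1.14] t 4.72
(np.float64(261.0316634861435), np.float64(234.33342826645023))
```

View pics/w4.png

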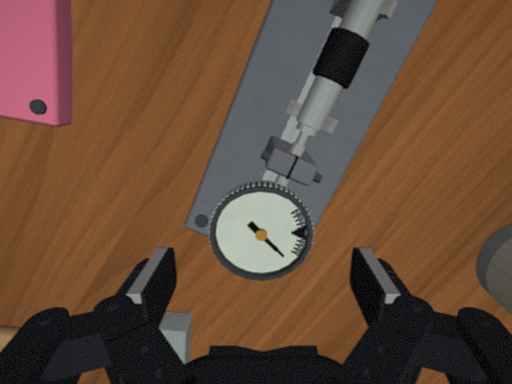

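Call:
{"method": "apply_moves", "body": {"commands": [[8.5,0,-0.05,1,0],[8.5,0,0,1,0],[8.5,0,0,1,0],[8.5,0,0,0.85,0],[8.5,0,0,0,0],[8.5,0,0,0,0]], "squeeze": 25}}

```text
time_s: 5.27
eef_pos: [581.1, -209.7, 62.0]
ee_rot: [-0.001, 0.463, 0.887, 0.0]
force: [0.1, -0.8, 0.0]
grip_width: 0.994
```

Run:
```python
from h import *
go([581.5,-209.6,64],np.radians(35)); print(pose()[2]['force'])
im=snap('side','s5',(200,70,310,170),5)
```

```text
roll -0.0018 shift cm [-0.017  0.033 -0.196] yaw0 0.6091 j [-0.54  0.7   1.39 -0.    1.05 -1.14] t 5.27
[ 0.10257236 -0.78066353  0.0478138 ]
```

View pics/s5.png

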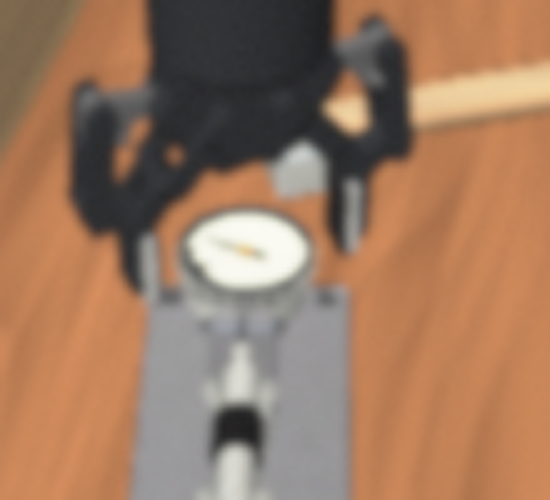

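Call:
{"method": "apply_moves", "body": {"commands": [[7.0,0,0,0,0],[6.2,0,0,0,0],[5.6,0,0,0,0],[5.6,0,0,0,0],[5.6,0,0,0,0],[5.6,0,0,0,0]], "squeeze": 25}}

```text
time_s: 5.82
eef_pos: [581.3, -210.2, 63.6]
ee_rot: [0.0, 0.463, 0.887, -0.0]
force: [-3.9, -0.1, 6.7]
grip_width: 0.687
```

Run:
```python
from h import *
go([581.5,-209.6,64],np.radians(35)); print(pose()[2]['force'],pose()[2]['grip_width'])
im=snap('wrist','w5',(140,130,400,360),3)
```

```text
roll -0.0017 shift cm [ 0.034  0.049 -0.044] yaw0 0.6092 j [-0.54  0.69  1.39 -0.    1.05 -1.14] t 5.82
[-3.85406784 -0.08920197  6.68726356] 0.6867439532739877
```

View pics/w5.png

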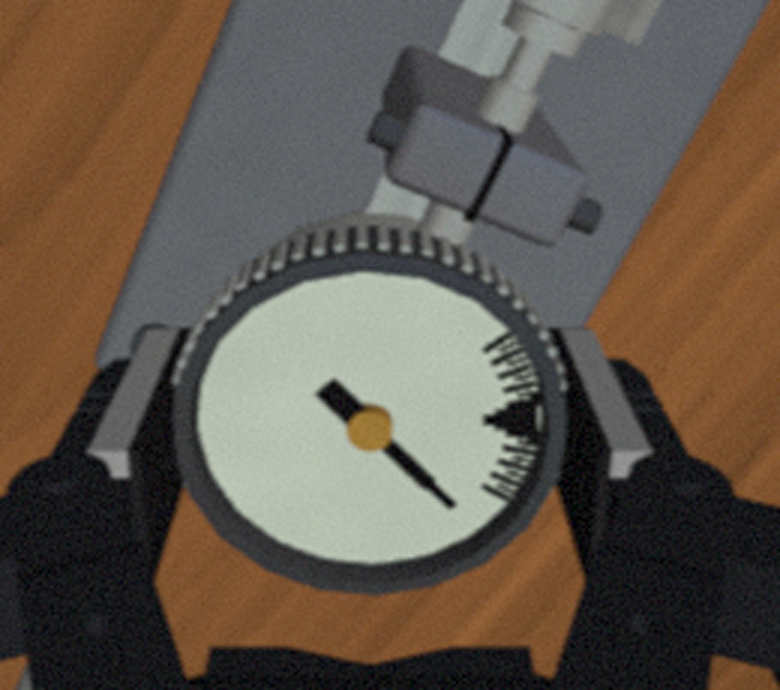

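Run:
```python
from h import *
k=K('wrist')
q=lambda p:(140+p[0]/3,130+p[1]/3)
h=onz('wrist',*q((370,427)),76,k)
for z in (70,72,74,76):
    for n,p in(('zero',(485,420)),('ptr',(453,505))):
        w=onz('wrist',*q(p),z,k)-np.array([581.4,-209.6,z]); print(z,n,np.hypot(w[0],w[1]).round(1),np.degrees(np.arctan2(w[1],w[0])).round(1))
print(h)
```

```text
70 zero 18.7 26.9
70 ptr 23.4 -18.6
72 zero 18.3 30.8
72 ptr 22.0 -16.6
74 zero 18.0 34.9
74 ptr 20.7 -14.4
76 zero 17.7 39.1
76 ptr 19.4 -11.9
[ 581.53131116 -209.43080951   76.        ]
```

Call:
{"method": "apply_moves", "body": {"commands": [[5.6,0,0,0,0.117],[5.6,0,0,0,0.117],[5.6,0,0,0,0.117],[5.6,0,0,0,0.117],[5.6,0,0,0,0.117],[5.6,0,0,0,0.117],[5.6,0,0,0,0.117],[5.6,0,0,0,0],[5.6,0,0,0,0],[5.6,0,0,0,0]]}}

```text
time_s: 6.7
eef_pos: [580.9, -210.2, 63.5]
ee_rot: [-0.0, 0.777, 0.629, -0.001]
force: [-6.7, -1.5, 6.8]
grip_width: 0.686
```

Run:
```python
from h import *
go([581.5,-209.6,64],np.radians(-12)); print(pose()[2]['force'],pose()[2]['grip_width'])
k=K('wrist');pickle.dump(k,open('w6.pkl','wb'));im=snap('wrist','w6',(140,130,400,360),3)
```

```text
roll -0.0007 shift cm [ 0.073  0.049 -0.047] yaw0 -0.2101 j [-0.54  0.69  1.39 -0.    1.05 -0.33] t 6.7
[-6.68619345 -1.48705402  6.83617154] 0.686242947812169
```

View pics/w6.png

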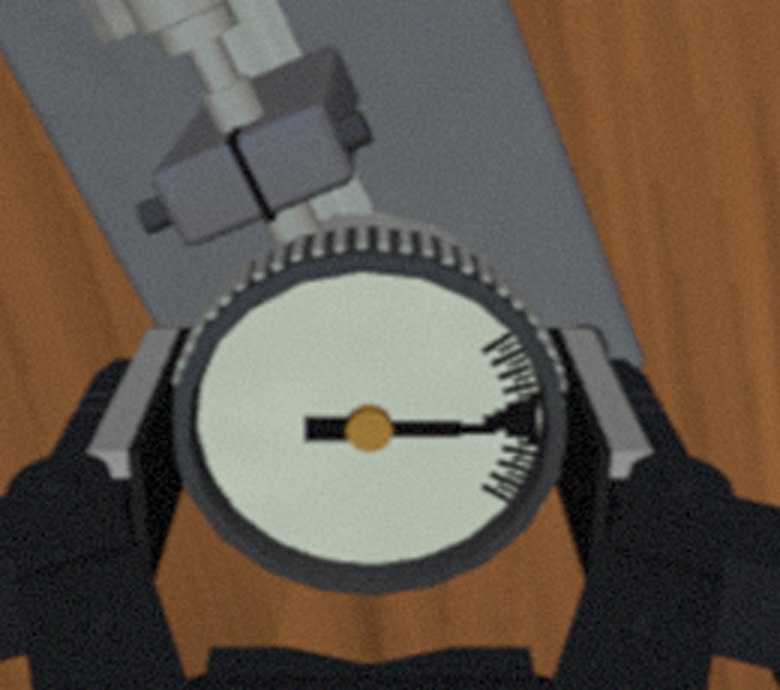

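Run:
```python
from h import *
k=pickle.load(open('w6.pkl','rb'))
for z in (72,73,74,75,76):
    for a in (-14,-12,-10,):
        r=np.radians(a); u,v=proj('wrist',[581.5+19*np.cos(r),-209.5+19*np.sin(r),z],k); print(z,a,((u-140)*3).__round__(0),((v-130)*3).__round__(0),end=' | ')
    print()
im=cv2.imread('pics/w6_raw.png');show(im,'w6z',(255,250,330,300),10)
```

```text
72 -14 488.0 417.0 | 72 -12 488.0 413.0 | 72 -10 488.0 409.0 | 
73 -14 489.0 420.0 | 73 -12 489.0 416.0 | 73 -10 489.0 413.0 | 
74 -14 490.0 424.0 | 74 -12 490.0 420.0 | 74 -10 490.0 416.0 | 
75 -14 490.0 427.0 | 75 -12 491.0 424.0 | 75 -10 491.0 420.0 | 
76 -14 491.0 431.0 | 76 -12 492.0 428.0 | 76 -10 492.0 424.0 |
```

View pics/w6z.png

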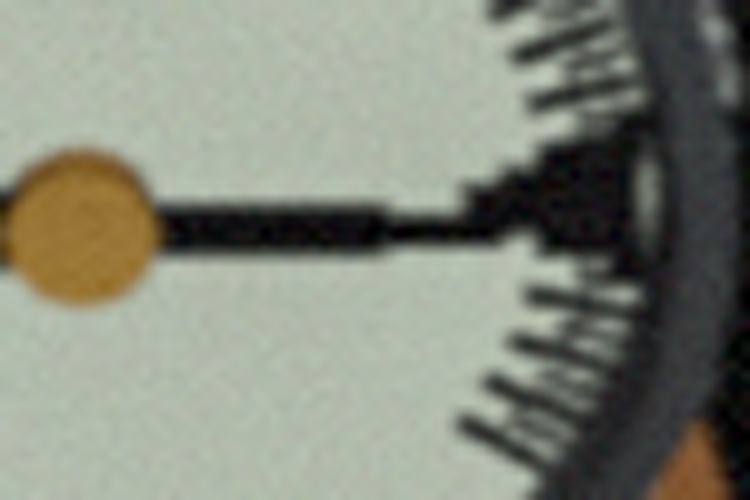

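Run:
```python
from h import *
k2=pickle.load(open('w2.pkl','rb'))
im=cv2.imread('pics/w2_raw.png');show(im,'w2z',(260,255,310,300),14)
im=cv2.imread('pics/w4_raw.png');show(im,'w4z',(250,200,320,260),10)
for z in (70,72,74,76):
    w=onz('wrist',290.7,275,z,k2)-np.array([581.4,-209.6,z]); print(z,np.hypot(w[0],w[1]).round(1),np.degrees(np.arctan2(w[1],w[0])).round(1))
```

```text
70 17.2 24.8
72 17.4 29.3
74 17.7 33.6
76 18.1 37.7
```

View pics/w2z.png

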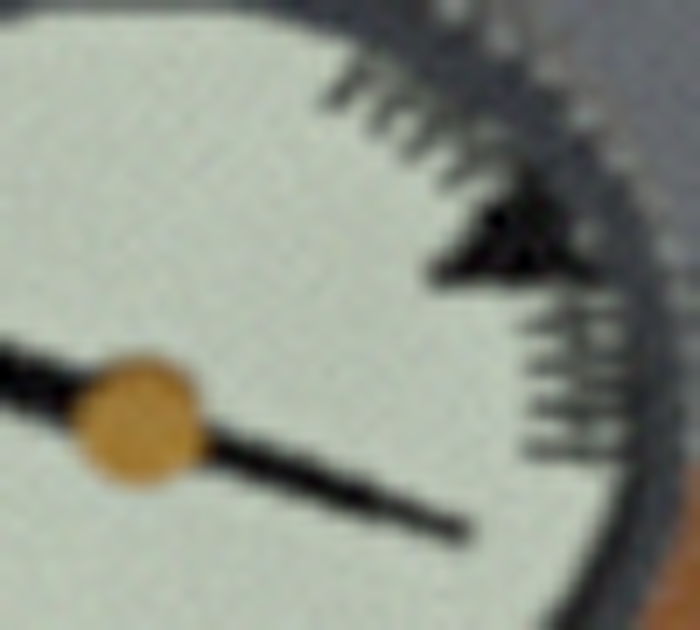

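Call:
{"method": "apply_moves", "body": {"commands": [[6.5,0,0,0,0],[8.5,0,0,0,0],[8.5,0,0,0,0],[8.5,0,0,0,0],[8.5,0,0,-1,0],[8.5,0,0,-1.5,0],[8.5,0,0,-1.5,0],[8.5,0,0,0,-0.12],[8.5,0,0,0,-0.12],[8.5,0,0,0,-0.12],[8.5,0,0,0,-0.12],[8.5,0,0,0,-0.12]]}}

```text
time_s: 7.75
eef_pos: [581.6, -209.8, 103.6]
ee_rot: [0.0, 0.554, 0.832, 0.0]
force: [0.6, 0.4, 0.9]
grip_width: 0.995
```

Call:
{"method": "apply_moves", "body": {"commands": [[8.5,0,0,0,-0.12],[8.5,0,0,0,-0.12],[8.5,0,0,0,-0.12],[8.5,0,0,0,-0.12],[8.5,0,0,0,-0.12],[8.5,0,0,0,-0.12],[8.5,0,0,0,-0.12],[8.5,0,0,0,-0.12],[8.5,0,0,0,0],[8.5,0,0,0,0],[8.5,0,0,0,0]]}}

```text
time_s: 8.67
eef_pos: [581.5, -209.8, 103.2]
ee_rot: [0.0, 0.112, 0.994, -0.0]
force: [0.4, 0.3, 0.2]
grip_width: 0.996
```

Run:
```python
from h import *
go([581.5,-209.6,64],np.radians(-12)); print(pose()[2]['force'],pose()[2]['grip_width'])
k=K('wrist');pickle.dump(k,open('w7.pkl','wb'));im=snap('wrist','w7',(225,180,305,250),9)
```

```text
roll 1.556 shift cm [0.023 0.    3.916] yaw0 1.3465 j [-0.54  0.65  1.37  0.    1.13 -1.88] t 8.67
[0.42614827 0.29290314 0.15475564] 0.9959092510868028
```

View pics/w7.png

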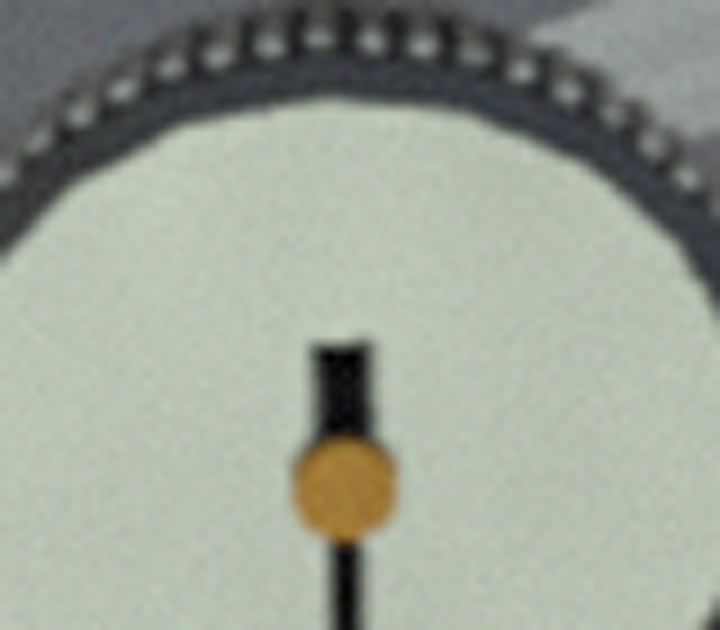

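Run:
```python
from h import *
im=cv2.imread('pics/w7_raw.png');show(im,'w7b',(225,220,305,290),9)
```

```text
(no output)
```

View pics/w7b.png

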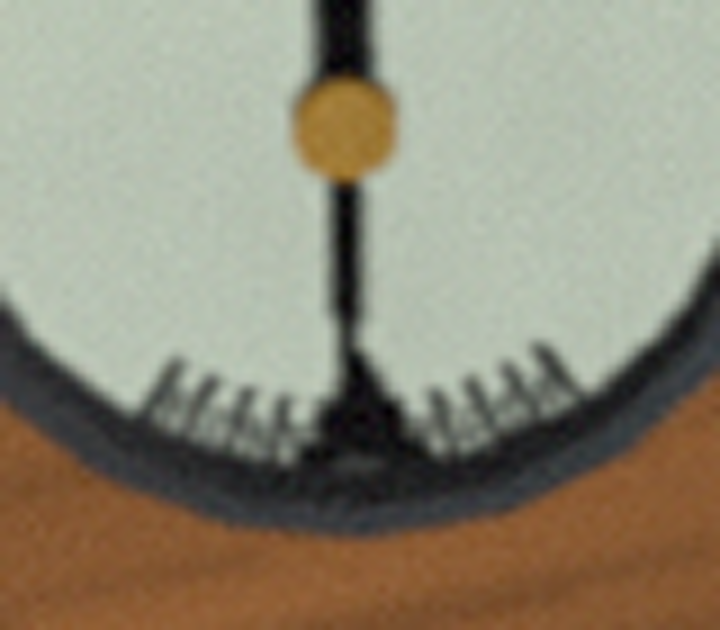

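Run:
```python
from h import *
k=pickle.load(open('w7.pkl','rb'))
im=cv2.imread('pics/w7_raw.png')
g=im.max(2).astype(float)
hc,n,_=blob(im,(250,220,275,250),gold); hub=onz('wrist',*hc,76,k); print(hc,hub)
for v in range(240,256,2):
    row=np.clip(150-g[v,250:280],0,None); u=250+(row*np.arange(30)).sum()/row.sum(); w=onz('wrist',u,v,75.5,k)-hub; print('ptr',v,u.round(2),np.degrees(np.arctan2(w[1],w[0])).round(2),np.hypot(*w[:2]).round(1))
for v in range(258,272):
    row=np.clip(140-g[v,250:282],0,None)
    # contiguous around 264
    r=g[v]<110; i=264
    a=i
    while r[a-1]: a-=1
    b=i
    while r[b+1]: b+=1
    sub=np.arange(a-2,b+3); wt=np.clip(160-g[v,a-2:b+3],0,None); u=(wt*sub).sum()/wt.sum()
    for z in (73,75):
        w=onz('wrist',u,v,z,k)-hub; print('z',z,v,a,b,u.round(2),np.degrees(np.arctan2(w[1],w[0])).round(2),np.hypot(*w[:2]).round(1),end=' | ')
    print()
```

```text
[262.87234043 233.94680851] [ 581.50771691 -209.93299575   76.        ]
ptr 240 262.8 -13.41 4.2
ptr 242 263.0 -12.04 5.5
ptr 244 262.95 -12.4 6.8
ptr 246 262.99 -12.33 8.1
ptr 248 263.03 -12.23 9.5
ptr 250 263.03 -12.29 10.8
ptr 252 263.03 -12.35 12.1
ptr 254 263.12 -12.17 13.5
z 73 258 263 264 263.19 -12.18 17.7 | z 75 258 263 264 263.19 -12.14 16.5 | 
z 73 259 263 265 263.63 -11.37 18.4 | z 75 259 263 265 263.63 -11.29 17.2 | 
z 73 260 263 265 264.0 -10.75 19.1 | z 75 260 263 265 264.0 -10.64 17.9 | 
z 73 261 263 266 264.37 -10.16 19.8 | z 75 261 263 266 264.37 -10.02 18.6 | 
z 73 262 263 267 264.53 -9.98 20.5 | z 75 262 263 267 264.53 -9.83 19.3 | 
z 73 263 262 267 264.7 -9.79 21.2 | z 75 263 262 267 264.7 -9.64 20.0 | 
z 73 264 261 268 264.74 -9.81 21.9 | z 75 264 261 268 264.74 -9.66 20.7 | 
z 73 265 260 269 264.72 -9.93 22.6 | z 75 265 260 269 264.72 -9.79 21.4 | 
z 73 266 260 269 264.81 -9.88 23.3 | z 75 266 260 269 264.81 -9.75 22.1 | 
z 73 267 259 271 265.02 -9.66 24.0 | z 75 267 259 271 265.02 -9.52 22.8 | 
z 73 268 259 272 265.4 -9.21 24.8 | z 75 268 259 272 265.4 -9.06 23.5 | 
z 73 269 258 272 265.03 -9.82 25.5 | z 75 269 258 272 265.03 -9.69 24.2 | 
z 73 270 258 294 274.94 3.09 27.2 | z 75 270 258 294 274.94 3.7 25.9 | 
z 73 271 233 292 262.98 -12.67 26.8 | z 75 271 233 292 262.98 -12.66 25.5 |
```

Call:
{"method": "apply_moves", "body": {"commands": [[8.5,0,0,0,0.12],[8.5,0,0,0,0.12],[8.5,0,0,0,0.12],[8.5,0,0,0,0.12],[8.5,0,0,0,0.12],[8.5,0,0,0,0.12],[8.5,0,0,0,0.12],[8.5,0,0,0,0.12],[8.5,0,0,0,0.12],[8.5,0,0,0,0.12],[8.5,0,0,1,0.12],[8.5,0,0,1,0.08]]}}

```text
time_s: 9.72
eef_pos: [581.7, -210.0, 83.2]
ee_rot: [0.001, 0.727, 0.686, 0.0]
force: [0.5, 0.0, -0.2]
grip_width: 0.993
```

Call:
{"method": "apply_moves", "body": {"commands": [[8.5,0,0,1,0],[8.5,0,0,0.9,0],[8.5,0,0,0,0],[7.0,0,0,0,0],[6.2,0,0,0,0],[5.6,0,0,0,0],[5.6,0,0,0,0],[5.6,0,0,0,0],[5.6,0,0,0,0.022],[5.6,0,0,0,0.022],[5.6,0,0,0,0],[5.6,0,0,0,0]], "squeeze": 25}}

```text
time_s: 10.72
eef_pos: [580.9, -209.9, 64.7]
ee_rot: [-0.0, 0.739, 0.673, -0.0]
force: [-5.2, 0.3, 5.5]
grip_width: 0.687
```

Run:
```python
from h import *
go([581.5,-209.8,64],np.radians(-12)); print(pose()[2]['force'],pose()[2]['grip_width'])
k=K('wrist');im=snap('wrist','w8',(255,250,330,300),10)
```

```text
roll 0.1157 shift cm [0.024 0.053 0.067] yaw0 -0.0937 j [-0.54  0.69  1.39 -0.    1.06 -0.44] t 10.72
[-5.18377792  0.30458867  5.51864811] 0.6870910506814025
```

View pics/w8.png

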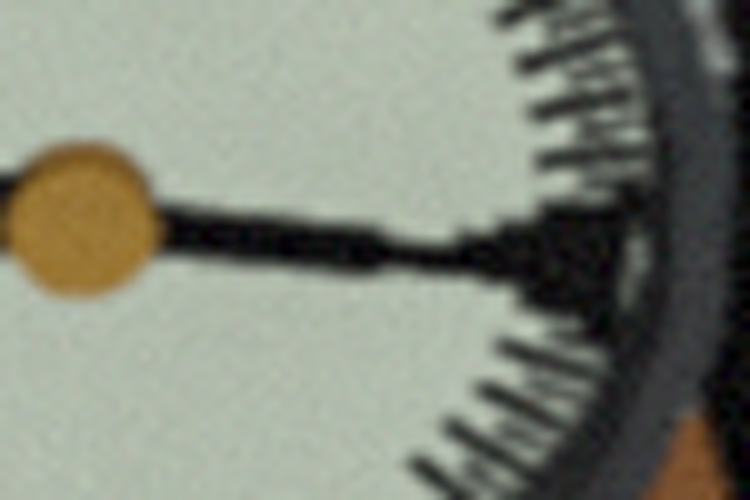

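Run:
```python
from h import *
k=K('wrist'); im=cv2.imread('pics/w8_raw.png'); g=im.max(2).astype(float)
hc,n,_=blob(im,(250,260,275,285),gold); hub=onz('wrist',*hc,76,k); print(hc,hub)
for u in list(range(274,298,3))+list(range(300,318)):
    r=g[:,u]<110; i=int(272.5+(u-263)*.09)
    if not r[i]: i+=1
    a=b=i
    while r[a-1]:a-=1
    while r[b+1]:b+=1
    sub=np.arange(a-2,b+3); wt=np.clip(160-g[a-2:b+3,u],0,None); v=(wt*sub).sum()/wt.sum()
    out=[]
    for z in (75.5,75,74.5):
        w=onz('wrist',u,v,z,k)-hub; out.append(np.degrees(np.arctan2(w[1],w[0])).round(1))
    print(u,a,b,v.round(2),out,np.hypot(*w[:2]).round(1))
```

```text
[262.75949367 271.81012658] [ 581.64902666 -209.61090367   76.        ]
274 271 275 272.82 [np.float64(-14.8), np.float64(-18.3), np.float64(-21.7)] 5.5
277 271 275 273.22 [np.float64(-14.7), np.float64(-17.4), np.float64(-20.1)] 6.9
280 271 276 273.49 [np.float64(-14.1), np.float64(-16.4), np.float64(-18.6)] 8.3
283 272 276 273.73 [np.float64(-13.6), np.float64(-15.5), np.float64(-17.4)] 9.7
286 272 276 274.18 [np.float64(-13.8), np.float64(-15.5), np.float64(-17.1)] 11.1
289 272 277 274.45 [np.float64(-13.5), np.float64(-15.0), np.float64(-16.5)] 12.5
292 273 276 274.63 [np.float64(-13.1), np.float64(-14.4), np.float64(-15.7)] 13.9
295 274 276 275.05 [np.float64(-13.2), np.float64(-14.4), np.float64(-15.6)] 15.3
300 274 277 275.28 [np.float64(-12.5), np.float64(-13.6), np.float64(-14.7)] 17.7
301 273 277 274.99 [np.float64(-11.9), np.float64(-12.9), np.float64(-13.9)] 18.1
302 273 277 275.06 [np.float64(-11.8), np.float64(-12.8), np.float64(-13.8)] 18.6
303 273 277 275.29 [np.float64(-12.0), np.float64(-13.0), np.float64(-14.0)] 19.1
304 273 278 275.21 [np.float64(-11.7), np.float6
[... 399 characters left out ...]
, np.float64(-12.5), np.float64(-13.4)] 21.9
310 270 281 275.85 [np.float64(-11.8), np.float64(-12.7), np.float64(-13.5)] 22.4
311 270 287 277.88 [np.float64(-14.4), np.float64(-15.2), np.float64(-16.0)] 23.1
312 270 284 276.88 [np.float64(-12.9), np.float64(-13.7), np.float64(-14.5)] 23.4
313 270 284 276.94 [np.float64(-12.8), np.float64(-13.6), np.float64(-14.4)] 23.9
314 270 305 286.24 [np.float64(-24.1), np.float64(-24.8), np.float64(-25.5)] 25.9
315 262 303 283.06 [np.float64(-20.0), np.float64(-20.7), np.float64(-21.4)] 25.7
316 264 302 282.86 [np.float64(-19.5), np.float64(-20.2), np.float64(-20.9)] 26.1
317 264 302 282.85 [np.float64(-19.3), np.float64(-20.0), np.float64(-20.6)] 26.6
```

Call:
{"method": "apply_moves", "body": {"commands": [[6.5,0,0,0,0],[8.5,0,0,0,0],[8.5,0,0,0,0],[8.5,0,0,0,0],[8.5,0,0,-1,0],[8.5,0,0,-1.5,0],[8.5,0,0,-1.5,0],[8.5,0,0,0,-0.12],[8.5,0,0,0,-0.12],[8.5,0,0,0,-0.12],[8.5,0,0,0,-0.12],[8.5,0,0,0,-0.12]]}}

```text
time_s: 11.77
eef_pos: [581.6, -209.9, 104.7]
ee_rot: [0.0, 0.505, 0.863, 0.0]
force: [-0.3, -0.4, -0.5]
grip_width: 0.996
```

Call:
{"method": "apply_moves", "body": {"commands": [[8.5,0,0,0,-0.12],[8.5,0,0,0,-0.12],[8.5,0,0,0,-0.12],[8.5,0,0,0,-0.12],[8.5,0,0,0,-0.12],[8.5,0,0,0,-0.12],[8.5,0,0,0,-0.12],[8.5,0,0,0,0],[8.5,0,0,0,0],[8.5,0,0,0,0]]}}

```text
time_s: 12.6
eef_pos: [581.4, -209.8, 104.2]
ee_rot: [0.0, 0.114, 0.993, -0.0]
force: [0.6, -0.5, 0.1]
grip_width: 0.991
```

```bash
cat > zero.py <<'E'
from h import *
import sys
nm=sys.argv[1]
k=K('wrist');im=snap('wrist',nm,(225,220,305,290),9)[:,:,::-1]
g=im.max(2).astype(float)
hc,n,_=blob(im,(245,215,280,255),gold); hub=onz('wrist',*hc,76,k); print(hc,hub)
i=int(round(hc[0]))
for v in list(range(242,256,3))+list(range(257,270)):
    r=g[v]<110
    j=i
    while not r[j] and j<i+4:j+=1
    if not r[j]: print('none',v);continue
    a=b=j
    while r[a-1]: a-=1
    while r[b+1]: b+=1
    sub=np.arange(a-2,b+3); wt=np.clip(160-g[v,a-2:b+3],0,None); u=(wt*sub).sum()/wt.sum(); i=int(round(u)) if b-a<14 else i
    w=onz('wrist',u,v,75,k)-hub; print(v,a,b,u.round(2),np.degrees(np.arctan2(w[1],w[0])).round(2),np.hypot(*w[:2]).round(1))
E
python3 zero.py w9
```

```text
[262.89247312 233.10752688] [ 581.48878572 -209.93939843   76.        ]
242 262 264 263.05 -12.17 6.3
245 262 264 263.01 -12.54 8.3
248 262 264 263.06 -12.49 10.3
251 262 264 263.06 -12.55 12.4
254 262 264 263.27 -12.13 14.4
257 263 264 263.15 -12.49 16.5
258 263 264 263.12 -12.56 17.1
259 262 264 263.15 -12.53 17.8
260 262 264 263.06 -12.72 18.5
261 261 265 263.08 -12.68 19.2
262 261 265 263.2 -12.5 19.9
263 260 267 263.29 -12.36 20.6
264 259 268 263.24 -12.46 21.3
265 259 268 263.22 -12.52 22.0
266 258 268 263.09 -12.73 22.7
267 258 268 263.0 -12.86 23.4
268 256 270 263.02 -12.84 24.1
269 232 294 263.07 -12.78 24.8
```

View pics/w9.png

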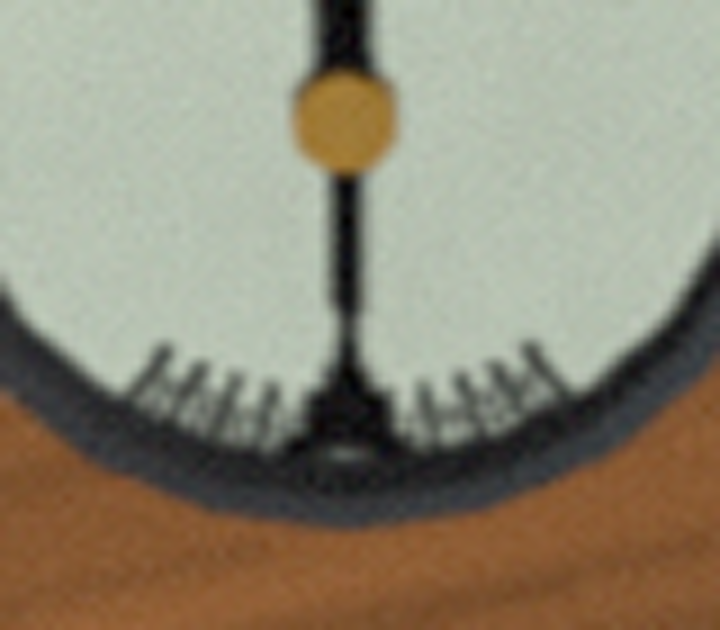

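Run:
```python
from h import *
go([561.5,-108.7,100],np.radians(11.0))
```

```text
roll 1.1513 shift cm [10.303 -0.027  0.405] yaw0 1.3433 j [-0.54  0.64  1.36  0.    1.13 -1.88] t 12.65
```

Call:
{"method": "apply_moves", "body": {"commands": [[8.5,0,0,0,0.115],[8.5,0,0,0,0.115],[7.5,0,0,0,0.115],[6.5,0,0,0,0.115],[6,0,0,0,0.115],[5,0,0,0,0.115],[5,0,0,0,0.115],[5,0,0,0,0.115],[5,0,0,0,0.115],[5,0,0,0,0.116],[5,2.5,0,0,0],[5,2.5,0,0,0]]}}

```text
time_s: 13.65
eef_pos: [571.5, -161.0, 103.7]
ee_rot: [0.0, 0.637, 0.771, 0.0]
force: [0.0, 0.8, -0.3]
grip_width: 0.584
```

Call:
{"method": "apply_moves", "body": {"commands": [[5,2.5,0,0,0],[5,2,0,0.4,0],[5,0.8,-0.03,0,0],[5,0,0,0,0],[5,0,0,0,0],[5,0,0,0,0]]}}

```text
time_s: 14.15
eef_pos: [561.5, -110.0, 100.0]
ee_rot: [0.0, 0.635, 0.772, 0.0]
force: [-0.2, 0.0, 0.7]
grip_width: 0.586
```

Run:
```python
from h import *
go([561.5,-108.7,52],np.radians(11.0))
k=K('wrist');im=snap('wrist','w10')
u=np.array([-np.sin(np.radians(11)),np.cos(np.radians(11)),0])
for d in(-37.5,0,37.5): print(proj('wrist',np.array([561.5,-108.7,68])+d*u,k))
```

```text
roll 0.0017 shift cm [0.128 0.022 4.803] yaw0 0.1936 j [-0.4   0.56  1.52 -0.    1.06 -0.59] t 14.15
(np.float64(262.0757790414374), np.float64(282.32974884062025))
(np.float64(262.17924096491265), np.float64(228.52957430984463))
(np.float64(262.29715923056233), np.float64(167.2121054360449))
```

View pics/w10.png

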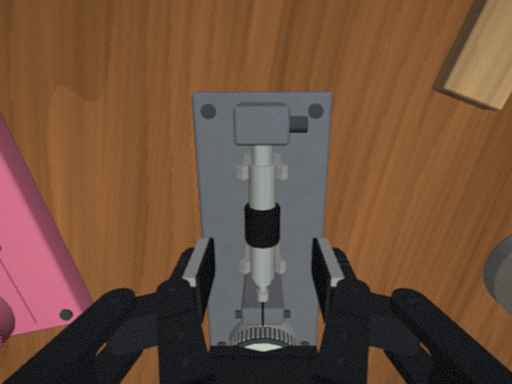

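Call:
{"method": "apply_moves", "body": {"commands": [[5,0.12,0.02,1,0],[5,0,0,1.2,0],[5,0,0,1.2,0],[5,0,0,0.8,0],[5,0,0,0.6,0],[5,0,0,0,0],[5,0,0,0,0],[5,0,0,0,0]]}}

```text
time_s: 14.87
eef_pos: [561.4, -107.7, 52.3]
ee_rot: [0.0, 0.635, 0.773, 0.0]
force: [-1.1, -0.4, 0.1]
grip_width: 0.586
```

Run:
```python
from h import *
go([561.5,-108.7,52],np.radians(11.0)); print(pose()[2]['force'])
im=snap('wrist','w11')
```

```text
roll 0.003 shift cm [-0.097 -0.008  0.025] yaw0 0.195 j [-0.39  0.63  1.56 -0.    0.96 -0.59] t 14.87
[-1.10661669 -0.3873886   0.09339017]
```

View pics/w11.png

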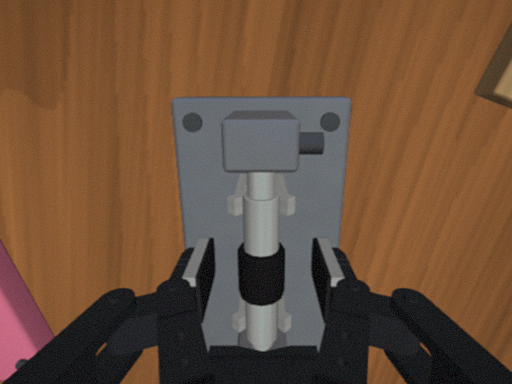

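Call:
{"method": "apply_moves", "body": {"commands": [[3.5,-0.05,0,0,0],[2.5,0,0,0,0],[1.9,0,0,0,0],[1.9,0,0,0,0],[1.9,0,0,0,0],[1.9,0,0,0,0]], "squeeze": 50}}

```text
time_s: 15.42
eef_pos: [560.8, -108.3, 52.2]
ee_rot: [-0.0, 0.635, 0.773, -0.0]
force: [-5.6, -0.9, 5.8]
grip_width: 0.241
```

Run:
```python
from h import *
go([561.5,-108.7,52],np.radians(11.0)); print(pose()[2]['force'],pose()[2]['grip_width'])
```

```text
roll 0.0033 shift cm [-0.052  0.057  0.022] yaw0 0.1953 j [-0.4   0.63  1.56 -0.    0.96 -0.59] t 15.42
[-5.57364385 -0.91241042  5.8386022 ] 0.24096767324614965
```

Call:
{"method": "apply_moves", "body": {"commands": [[1.9,0,-0.05,-0.05,0],[1.9,0,0,-0.2,0],[1.9,0,0,-0.3,0],[1.9,0,0,-0.3,0],[1.9,0,0,-0.3,0],[1.9,0,0,-0.3,0],[1.9,0,0,-0.3,0],[1.9,0,0,-0.3,0]]}}

```text
time_s: 16.08
eef_pos: [561.3, -108.1, 73.6]
ee_rot: [0.001, 0.635, 0.773, 0.0]
force: [0.2, -0.1, -1.7]
grip_width: 0.239
```

Call:
{"method": "apply_moves", "body": {"commands": [[1.9,0,0,-1,0],[1.9,0,0,-1.5,0],[1.9,0,0,-1.5,0],[1.9,0,0,-1,0],[1.9,0,0,0,0],[1.9,0,0,0,0],[1.9,0,0,0,0]]}}

```text
time_s: 16.67
eef_pos: [560.4, -108.0, 121.7]
ee_rot: [-0.001, 0.635, 0.773, -0.0]
force: [0.3, -0.4, -1.8]
grip_width: 0.238
```

Run:
```python
from h import *
go([561.5,-108.7,52],np.radians(11.0)); print(pose()[2]['force'],pose()[2]['grip_width'])
k=K('wrist');pickle.dump(k,open('w12.pkl','wb'))
im=snap('wrist','w12'); snap('top','t12')
```

```text
roll 0.003 shift cm [-0.093  0.106  6.974] yaw0 0.195 j [-0.4   0.53  1.51  0.    1.1  -0.59] t 16.67
[ 0.31044583 -0.37458472 -1.75943044] 0.23773683324585435
```

View pics/w12.png

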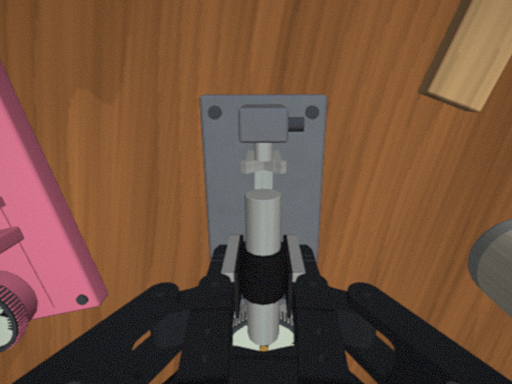

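Run:
```python
from h import *
go([530,160,150],np.radians(-10.0))
```

```text
roll 0.3696 shift cm [25.872 -7.641 -2.82 ] yaw0 0.195 j [-0.4   0.53  1.51  0.    1.1  -0.59] t 16.77
```

Call:
{"method": "apply_moves", "body": {"commands": [[1.9,0,0,-1,0.12],[1.9,0,0,-1,0.12],[1.9,0,0,-0.8,0.12],[1.9,1.5,-0.4,0,0.01],[1.9,2.8,-0.8,0,0],[1.9,3,-0.9,0,0],[1.9,3,-0.9,0,0],[1.9,3,-0.9,0,0],[1.9,3,-0.9,0,0],[1.9,3,-0.9,0,0],[1.9,3,-0.9,0,0],[1.9,2,-0.6,0,0]]}}

```text
time_s: 17.77
eef_pos: [531.0, 146.1, 149.7]
ee_rot: [-0.001, 0.766, 0.643, -0.0]
force: [0.4, -0.0, -1.4]
grip_width: 0.24
```

Call:
{"method": "apply_moves", "body": {"commands": [[1.9,1,-0.3,0,0],[1.9,0.5,-0.1,0,0],[1.9,0,0,0,0],[1.9,0,0,0,0],[1.9,0,0,0,0],[1.9,0,0,0,0]]}}

```text
time_s: 18.27
eef_pos: [530.9, 158.1, 150.2]
ee_rot: [0.0, 0.767, 0.642, -0.0]
force: [-0.1, -0.1, -1.0]
grip_width: 0.242
```

Run:
```python
from h import *
go([530,160,150],np.radians(-10.0))
k=K('wrist');pickle.dump(k,open('w13.pkl','wb'))
im=snap('wrist','w13',(60,0,460,300),2)
```

```text
roll -0.0019 shift cm [ 0.176 -0.119  0.024] yaw0 -0.1764 j [ 0.08  0.46  1.53 -0.    1.15  0.25] t 18.27
```

View pics/w13.png

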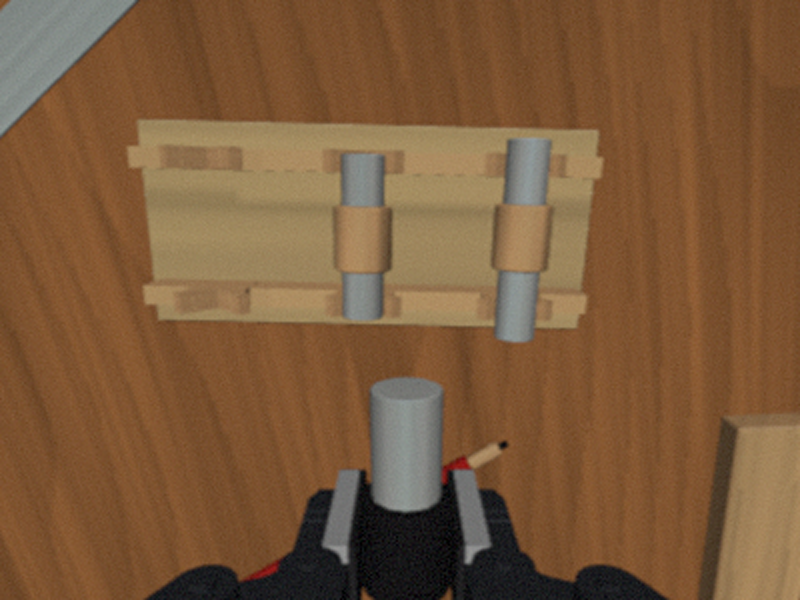

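Call:
{"method": "apply_moves", "body": {"commands": [[1.9,0,-2,0,0],[1.9,0,-2.5,0,0],[1.9,0,-1.5,0,0],[1.9,0,0,0,0],[1.9,0,0,0,0],[1.9,0,0,0,0]]}}

```text
time_s: 18.82
eef_pos: [472.4, 169.2, 150.6]
ee_rot: [0.0, 0.766, 0.642, 0.0]
force: [0.3, -0.2, -1.4]
grip_width: 0.24
```

Run:
```python
from h import *
k=K('wrist');pickle.dump(k,open('w14.pkl','wb'));print(pose()[0],pose()[2]['dq'].round(3))
im=snap('wrist','w14',(100,0,500,300),2)
```

```text
[472.39376138 169.15618163 150.57827354] [-0.002  0.011 -0.006  0.003  0.002  0.   ]
```

View pics/w14.png

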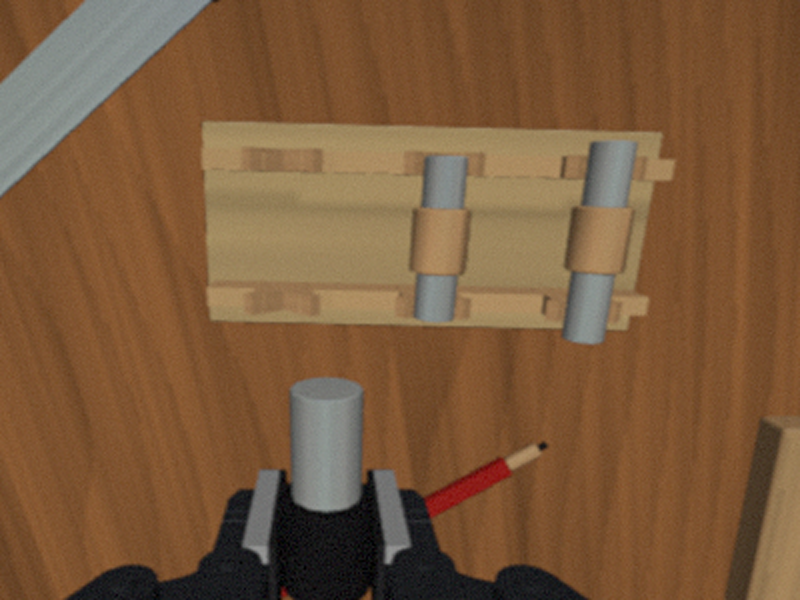

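Run:
```python
from h import *
ka=pickle.load(open('w13.pkl','rb'));kb=pickle.load(open('w14.pkl','rb'))
A=lambda p:(60+p[0]/2,p[1]/2); B=lambda p:(100+p[0]/2,p[1]/2)
P={}
for n,p,q in [('fl',(145,284),(207,284)),('fr',(586,295),(648,297)),('bl',(129,147),(202,150)),('br',(603,157),(675,160)),
 ('notchb_l',(163,147),(243,149)),('notchb_r',(242,149),(322,151)),('notchf_l',(176,287),(245,286)),('notchf_r',(250,288),(320,288)),
 ('mid_back',(363,154),(445,157)),('mid_front',(362,318),(434,319)),('far_back',(530,139),(614,142)),('far_front',(515,340),(583,342)),
 ('midbar',(363,238),(439,240)),('farbar',(522,238),(599,239))]:
    x,e=tri([ray('wrist',*A(p),ka),ray('wrist',*B(q),kb)]); P[n]=x; print(n,x.round(1),np.round(e[0],2))
d=P['far_back']-P['far_front'];print('far',np.linalg.norm(d),np.degrees(np.arctan2(d[1],d[0])))
d=P['mid_back']-P['mid_front'];print('mid',np.linalg.norm(d),np.degrees(np.arctan2(d[1],d[0])))
d=P['fr']-P['fl'];print(np.linalg.norm(d),np.degrees(np.arctan2(d[1],d[0])))
d=P['br']-P['bl'];print(np.linalg.norm(d),np.degrees(np.arctan2(d[1],d[0])))
```

```text
fl [430.8 214.6  27.7] 0.34
fr [611.4 178.2  31.4] 0.02
bl [441.6 266.7  28.9] 0.17
br [622.4 230.9  31.2] 0.09
notchb_l [458.7 263.4  40.2] 0.03
notchb_r [487.6 257.5  40.7] 0.04
notchf_l [448.3 212.6  40.1] 0.54
notchf_r [477.8 207.1  42.1] 0.35
mid_back [531.7 247.6  44.9] 0.11
mid_front [519.8 188.8  49.4] 0.15
far_back [592.1 242.   47.1] 0.06
far_front [577.9 168.6  46.8] 0.04
midbar [525.9 218.3  45.8] 0.01
farbar [585.1 208.2  48. ] 0.22
far 74.78288715327783 79.06049309987812
mid 60.15270152224608 78.58183908620708
184.20254367915717 -11.413365536406841
184.33105036688147 -11.197530996630446
```

Run:
```python
from h import *
im=cv2.imread('pics/w14_raw.png');show(im,'w14z',(195,55,345,170),5)
im=cv2.imread('pics/w13_raw.png');show(im,'w13z',(120,55,270,170),5)
```

```text
(no output)
```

View pics/w14z.png

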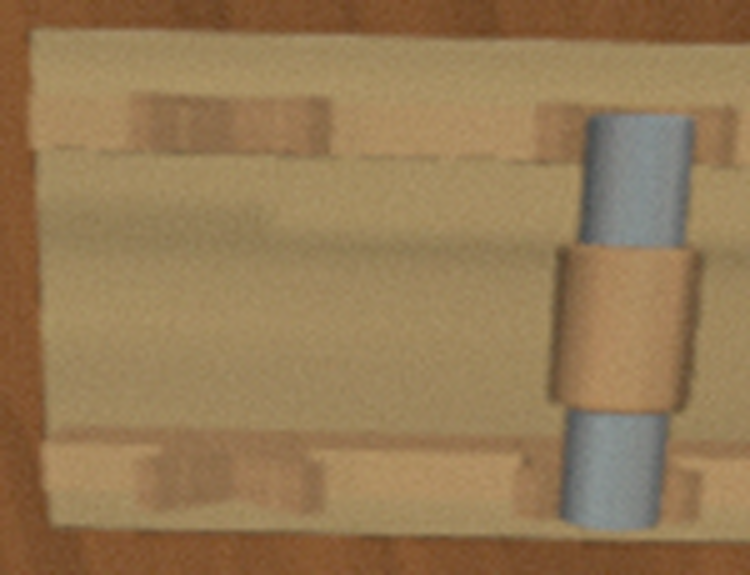

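View pics/w13z.png

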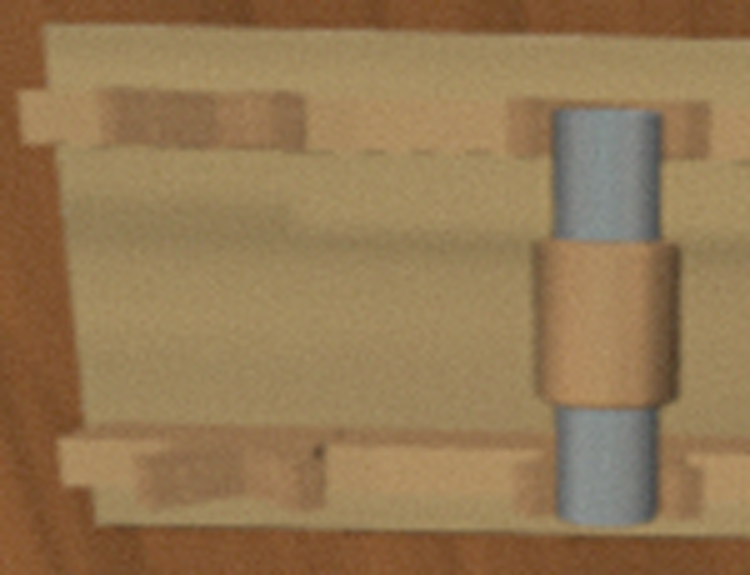

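Run:
```python
from h import *
ka=pickle.load(open('w13.pkl','rb'));kb=pickle.load(open('w14.pkl','rb'))
A=lambda p:(120+p[0]/5,55+p[1]/5); B=lambda p:(195+p[0]/5,55+p[1]/5)
e=np.array([np.cos(np.radians(11.2)),-np.sin(np.radians(11.2)),0]);n=np.array([-e[1],e[0],0])
for nm,p,q in [('b',(22,117),(34,122)),('f',(62,461),(45,466)),('bnl',(98,119),(130,124)),('bnr',(304,121),(330,126)),('base_bl',(45,25),(32,30)),('base_fl',(97,523),(52,525)),
 ('bar_b',(608,241),(630,246)),('bar_f',(607,405),(621,409)),('pin_b',(608,108),(642,115)),('pin_f',(608,522),(612,527))]:
    x,er=tri([ray('wrist',*A(p),ka),ray('wrist',*B(q),kb)]); print(nm,x.round(1),round(er[0],2),'e,n',(x@e).round(1),(x@n).round(1), 'onz46',[ (onz('wrist',*f(r),46,k)@n).round(1) for f,r,k in((A,p,ka),(B,q,kb))])
A=lambda p:(60+p[0]/2,p[1]/2); B=lambda p:(100+p[0]/2,p[1]/2)
for nm,p,q in [('br',(603,166),(675,169)),('fr',(586,304),(648,306)),('fbar_b',(523,205),(602,207)),('fbar_f',(521,271),(595,274)),('fp_b',(530,139),(614,142)),('fp_f',(515,340),(583,342))]:
    x,er=tri([ray('wrist',*A(p),ka),ray('wrist',*B(q),kb)]); print(nm,x.round(1),round(er[0],2),'e,n',(x@e).round(1),(x@n).round(1),'onz46',[ (onz('wrist',*f(r),z,k)@n).round(1) for f,r,k in((A,p,ka),(B,q,kb)) for z in (46,54)])
```

```text
b [442.1 263.   33.1] 0.01 e,n 382.6 343.9 onz46 [np.float64(343.6), np.float64(343.6)]
f [430.9 210.4  31.1] 0.08 e,n 381.8 290.1 onz46 [np.float64(293.0), np.float64(292.8)]
bnl [458.1 259.5  45.6] 0.03 e,n 399.0 343.6 onz46 [np.float64(343.5), np.float64(343.6)]
bnr [487.  254.2  42.4] 0.04 e,n 428.3 344.0 onz46 [np.float64(343.9), np.float64(343.9)]
base_bl [441.2 278.2  11.1] 0.0 e,n 378.8 358.6 onz46 [np.float64(356.1), np.float64(356.0)]
base_fl [425.6 196.8  13.4] 0.15 e,n 379.3 275.7 onz46 [np.float64(283.2), np.float64(283.4)]
bar_b [528.3 229.7  46.3] 0.03 e,n 473.6 327.9 onz46 [np.float64(327.8), np.float64(327.9)]
bar_f [523.6 206.2  49.3] 0.07 e,n 473.6 304.0 onz46 [np.float64(303.4), np.float64(303.6)]
pin_b [532.  247.8  47.1] 0.07 e,n 473.7 346.4 onz46 [np.float64(346.5), np.float64(346.4)]
pin_f [520.2 188.1  49. ] 0.04 e,n 473.7 285.6 onz46 [np.float64(284.9), np.float64(284.9)]
br [621.8 227.6  32.4] 0.1 e,n 565.7 344.1 onz46 [np.float64(343.9), np.float64(343.7), np.float64(343.6), np.float64(343.5)]
fr [610.7 174.7  32.6] 0.03 e,n 565.2 290.0 onz46 [np.float64(292.6), np.float64(294.2), np.float64(292.5), np.float64(294.1)]
fbar_b [587.  219.8  47.2] 0.06 e,n 533.1 329.6 onz46 [np.float64(329.5), np.float64(329.8), np.float64(329.7), np.float64(330.0)]
fbar_f [583.3 195.5  47.8] 0.18 e,n 534.2 305.1 onz46 [np.float64(305.0), np.float64(306.1), np.float64(304.6), np.float64(305.8)]
fp_b [592.1 242.   47.1] 0.06 e,n 533.8 352.4 onz46 [np.float64(352.5), np.float64(352.1), np.float64(352.4), np.float64(352.0)]
fp_f [577.9 168.6  46.8] 0.04 e,n 534.1 277.6 onz46 [np.float64(277.5), np.float64(279.5), np.float64(277.4), np.float64(279.4)]
```

Run:
```python
from h import *
go([467.3,230.6,85],np.radians(-11.2))
```

```text
roll 0.0199 shift cm [ 5.925 -1.7    6.542] yaw0 -0.1756 j [ 0.11  0.36  1.69 -0.    1.09  0.29] t 18.87
```

Call:
{"method": "apply_moves", "body": {"commands": [[1.9,0,0,0,0.02],[1.9,2,-0.6,0,0],[1.9,2,-0.6,1,0],[1.9,1.9,-0.5,1.5,0],[1.9,0,0,2,0],[1.9,0,0,2,0],[1.9,0,0,0,0],[1.9,0,0,0,0],[1.9,0,0,0,0]]}}

```text
time_s: 19.62
eef_pos: [467.1, 230.7, 86.3]
ee_rot: [0.0, 0.773, 0.635, 0.001]
force: [0.4, -0.2, -0.6]
grip_width: 0.235
```

Run:
```python
from h import *
go([467.3,230.6,38.5],np.radians(-11.2)); print(pose()[2]['force'])
k=K('wrist');im=snap('wrist','w15'); snap('side','s15',(130,250,310,384),4)
```

```text
roll -0.0004 shift cm [-4.000e-03  1.400e-02  4.781e+00] yaw0 -0.1958 j [ 0.23  0.48  1.7  -0.    0.96  0.43] t 19.62
[ 0.35917308 -0.24108488 -0.62320687]
```

View pics/w15.png

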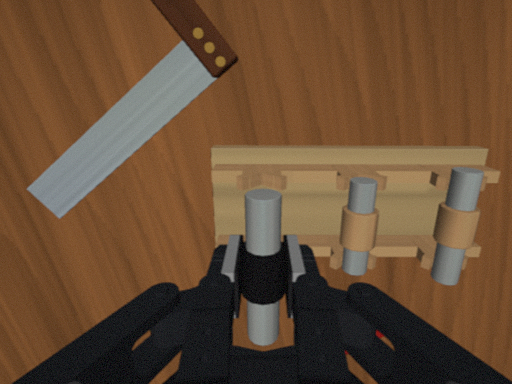

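View pics/s15.png

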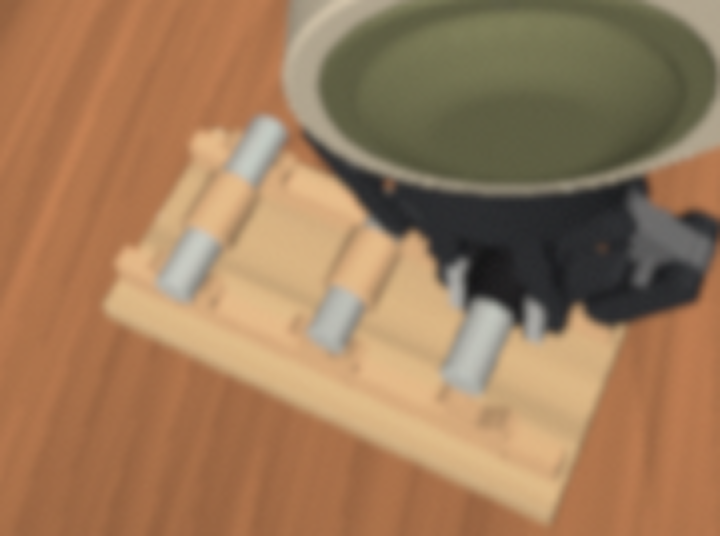

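Call:
{"method": "apply_moves", "body": {"commands": [[1.9,0,0,1.2,0],[1.9,0,0,1.2,0],[1.9,0,0,1,0],[1.9,0,0,0.6,0],[1.9,0,0,0.3,0],[1.9,0,0,0.15,0],[1.9,0,0,0.1,0],[1.9,0,0,0,0],[1.9,0,0,0,0]]}}

```text
time_s: 20.47
eef_pos: [466.5, 230.8, 40.2]
ee_rot: [0.0, 0.773, 0.635, 0.0]
force: [-0.2, -0.3, -1.5]
grip_width: 0.24
```

Run:
```python
from h import *
go([467.3,230.6,38.5],np.radians(-11.2)); print(pose()[2]['force'])
```

```text
roll 0.0004 shift cm [0.    0.082 0.167] yaw0 -0.1951 j [0.23 0.56 1.73 0.   0.86 0.43] t 20.47
[-0.20696809 -0.30939098 -1.5249095 ]
```

Lower the last millimetres in tiny steps until contact shows.

Call:
{"method": "apply_moves", "body": {"commands": [[1.9,0,0.04,0.1,0],[1.9,0,0,0.07,0],[1.9,0,0,0,0],[1.9,0,0,0,0]]}}

```text
time_s: 20.8
eef_pos: [466.7, 230.7, 38.4]
ee_rot: [0.0, 0.773, 0.635, 0.0]
force: [-2.4, -0.8, 4.0]
grip_width: 0.241
```

Run:
```python
from h import *
go([467.3,230.6,38.5],np.radians(-11.2)); print(pose()[2]['force'])
```

```text
roll 0.0005 shift cm [-0.002  0.059 -0.008] yaw0 -0.195 j [0.23 0.56 1.73 0.   0.85 0.43] t 20.8
[-2.41275319 -0.75107899  3.9589287 ]
```

Call:
{"method": "apply_moves", "body": {"commands": [[2.6,0,0,0,0],[3.4,0,0,0,0],[4,0,0,0,0],[4,0,0,0,0],[4,0,0,-1,0],[4,0,0,-2,0],[4,0,0,-2,0],[4,0,0,-1.5,0],[4,0,0,0,0],[4,0,0,0,0]]}}

```text
time_s: 21.63
eef_pos: [466.9, 230.7, 103.9]
ee_rot: [0.0, 0.773, 0.635, 0.001]
force: [0.3, -0.5, -0.2]
grip_width: 0.466
```

Run:
```python
from h import *
print(pose()[2]['force'],pose()[0])
e=np.array([np.cos(np.radians(11.2)),-np.sin(np.radians(11.2))]);n=np.array([-e[1],e[0]])
t=e*533.3+n*317.2; print(t); go([*t,100],np.radians(-11.2))
k=K('wrist');im=snap('wrist','w16')
```

```text
[ 0.31759203 -0.53675487 -0.23732679] [466.92411011 230.71849003 103.89249989]
[584.75452055 207.57379577]
roll 0.0006 shift cm [ 0.018 12.008  0.408] yaw0 -0.1949 j [ 0.23  0.46  1.68 -0.    1.    0.43] t 21.63
```

View pics/w16.png

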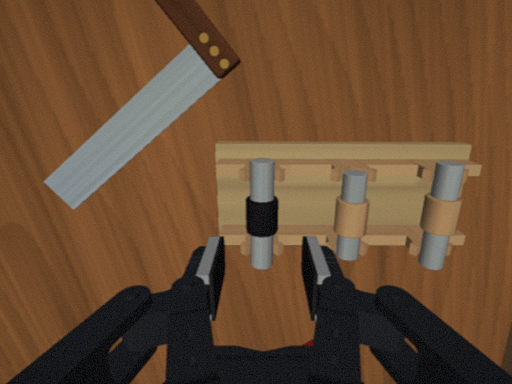

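Call:
{"method": "apply_moves", "body": {"commands": [[4,0,2.5,0,0],[4,0,3,0,0],[4,0,3,0,0],[4,0,2.5,0,0],[4,0,1,0.4,0],[4,0,0,0,0],[4,0,0,0,0],[4,0,0,0,0]]}}

```text
time_s: 22.35
eef_pos: [583.3, 207.7, 98.5]
ee_rot: [-0.001, 0.772, 0.635, -0.001]
force: [0.0, 0.4, 0.1]
grip_width: 0.468
```

Run:
```python
from h import *
go([584.75,207.6,38],np.radians(-11.2))
k=K('wrist');pickle.dump(k,open('w17.pkl','wb'));im=snap('wrist','w17'); show(im[:,:,::-1],'w17z',(180,130,340,290),4)
```

```text
roll 0.0009 shift cm [0.026 0.157 6.05 ] yaw0 -0.1946 j [0.15 0.65 1.36 0.   1.13 0.35] t 22.35
```

View pics/w17z.png

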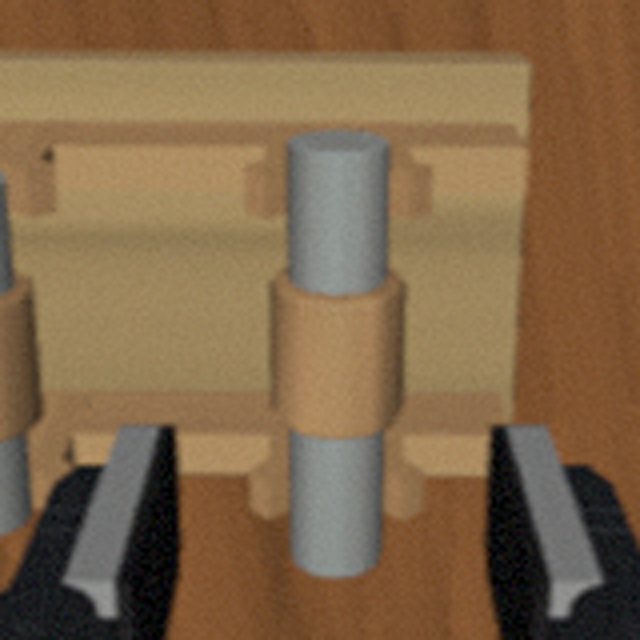

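Run:
```python
from h import *
k=pickle.load(open('w17.pkl','rb'))
e=np.array([np.cos(np.radians(11.2)),-np.sin(np.radians(11.2)),0]);n=np.array([-e[1],e[0],0])
for nm,p,z in [('pb',(338,152),54),('pf',(336,577),54),('bb',(338,300),57),('bf',(337,438),57)]:
    x=onz('wrist',180+p[0]/4,130+p[1]/4,z,k); print(nm,x.round(1),(x@e).round(1),(x@n).round(1))
im=cv2.imread('pics/w17_raw.png'); c=180+338//4
print([(v,im[v,c].tolist()) for v in list(range(160,175))+list(range(196,212))+list(range(234,244))+list(range(270,280))])
```

```text
pb [591.7 242.   54. ] 533.5 352.4
pf [577.3 169.7  54. ] 533.4 278.6
bb [587.4 219.9  57. ] 533.5 329.8
bf [582.8 196.8  57. ] 533.5 306.3
[(160, [89, 129, 158]), (161, [82, 118, 149]), (162, [97, 116, 132]), (163, [118, 121, 123]), (164, [114, 116, 115]), (165, [117, 118, 120]), (166, [113, 117, 116]), (167, [125, 128, 125]), (168, [146, 144, 139]), (169, [151, 155, 143]), (170, [149, 154, 148]), (171, [151, 153, 144]), (172, [144, 152, 141]), (173, [150, 154, 145]), (174, [151, 154, 146]), (196, [148, 152, 144]), (197, [147, 150, 144]), (198, [149, 151, 143]), (199, [151, 152, 147]), (200, [147, 151, 142]), (201, [146, 148, 140]), (202, [147, 151, 142]), (203, [129, 137, 144]), (204, [91, 118, 148]), (205, [88, 126, 162]), (206, [101, 136, 171]), (207, [98, 138, 172]), (208, [96, 138, 170]), (209, [102, 143, 174]), (210, [98, 141, 171]), (211, [97, 138, 171]), (234, [95, 136, 171]), (235, [99, 140, 173]), (236, [90, 132, 168]), (237, [96, 137, 175]), (238, [90, 132, 170]), (239, [97, 127, 154]), (240, [138, 143, 144]), (241, [147, 151, 144]), (242, [140, 142, 137]), (243, [147, 150, 143]), (270, [140, 144, 139]), (271, [144, 145, 142]), (272, [142, 146, 139]), (273, [134, 142, 136]), (274, [96, 108, 126]), (275, [51, 84, 127]), (276, [41, 81, 127]), (277, [53, 88, 132]), (278, [49, 83, 127]), (279, [47, 85, 130])]
```

Run:
```python
from h import *
go([584.6,208.5,38],np.radians(-11.2))
```

```text
roll 0.0011 shift cm [0.1   0.11  6.089] yaw0 -0.1944 j [0.15 0.65 1.36 0.   1.13 0.35] t 22.4
```

Call:
{"method": "apply_moves", "body": {"commands": [[4,0.05,0.1,1,0],[4,0.05,0,1.5,0],[4,0,0,1.5,0],[4,0,0,1.2,0],[4,0,0,0.6,0],[4,0,0,0.25,0],[4,0,0,0,0],[4,0,0,0,0],[4,0,0,0,0]]}}

```text
time_s: 23.15
eef_pos: [586.0, 208.3, 39.4]
ee_rot: [0.0, 0.773, 0.635, 0.001]
force: [1.0, 0.2, -0.7]
grip_width: 0.472
```

Run:
```python
from h import *
go([584.6,208.5,38],np.radians(-11.2)); print(pose()[2]['force'])
k=K('wrist');im=snap('wrist','w18'); show(im[:,:,::-1],'w18z',(130,130,390,360),3)
```

```text
roll 0.0005 shift cm [-0.003 -0.138  0.138] yaw0 -0.195 j [0.15 0.73 1.39 0.   1.01 0.35] t 23.15
[ 1.02358351  0.1740482  -0.65469552]
```

View pics/w18z.png

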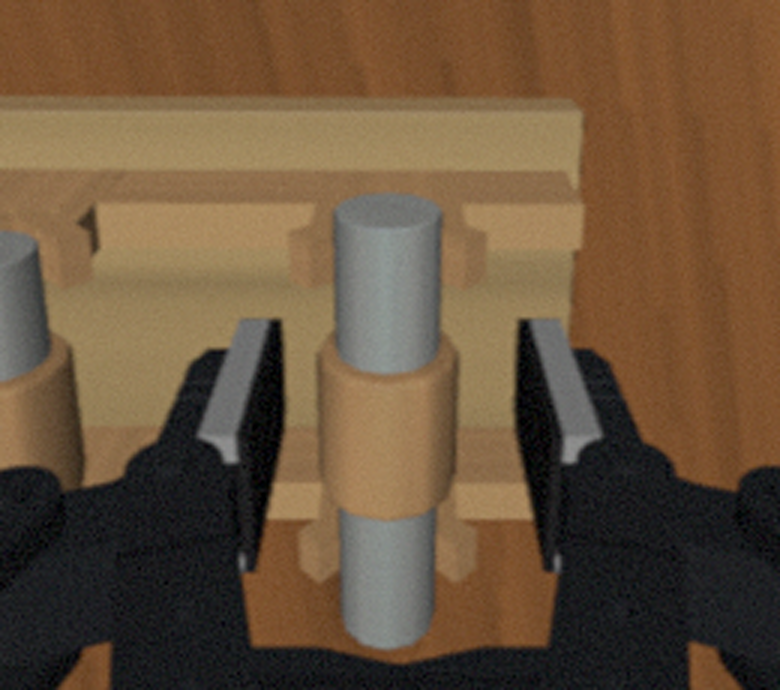

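Call:
{"method": "apply_moves", "body": {"commands": [[4,0,-0.14,0.12,0],[4,0,0,0,0],[4,0,0,0,0],[4,0,0,0,0]]}}

```text
time_s: 23.53
eef_pos: [584.2, 208.5, 37.5]
ee_rot: [0.0, 0.773, 0.635, 0.0]
force: [-0.2, 0.3, 0.5]
grip_width: 0.466
```

Run:
```python
from h import *
go([584.6,208.5,38],np.radians(-11.2)); print(pose()[2]['force'],pose()[2]['dq'].round(3))
```

```text
roll 0.0005 shift cm [ 0.011  0.036 -0.051] yaw0 -0.195 j [ 0.15  0.73  1.4  -0.    1.01  0.35] t 23.53
[-0.19705744  0.29263455  0.46171414] [-0.001  0.001  0.     0.001 -0.001 -0.002]
```

Call:
{"method": "apply_moves", "body": {"commands": [[3,0,0.02,0,0],[2.4,0,0,0,0],[1.9,0,0,0,0],[1.9,0,0,0,0],[1.9,0,0,0,0],[1.9,0,0,0,0]], "squeeze": 60}}

```text
time_s: 24.03
eef_pos: [584.2, 208.5, 37.5]
ee_rot: [-0.0, 0.773, 0.635, -0.0]
force: [-2.9, -0.2, 2.9]
grip_width: 0.238
```

Run:
```python
from h import *
go([584.6,208.5,38],np.radians(-11.2)); print(pose()[2]['force'],pose()[2]['grip_width'])
k=K('wrist');pickle.dump(k,open('w19.pkl','wb'));im=snap('wrist','w19'); show(im[:,:,::-1],'w19z',(180,130,340,290),4)
```

```text
roll 0.0005 shift cm [ 0.012  0.036 -0.052] yaw0 -0.195 j [0.15 0.73 1.4  0.   1.01 0.35] t 24.03
[-2.89115702 -0.24845673  2.90929257] 0.23810925485103815
```

View pics/w19.png

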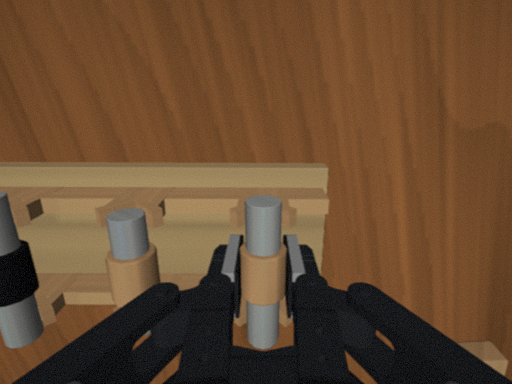

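Call:
{"method": "apply_moves", "body": {"commands": [[1.9,0,0,-0.3,0],[1.9,0,0,-1,0],[1.9,0,0,-2,0],[1.9,0,0,-2,0],[1.9,0,0,-2,0],[1.9,0,0,-2,0],[1.9,0,0,-1,0],[1.9,0,0,0,0],[1.9,0,0,0,0],[1.9,0,0,0,0]]}}

```text
time_s: 24.92
eef_pos: [583.9, 208.3, 139.0]
ee_rot: [-0.001, 0.773, 0.635, -0.001]
force: [0.1, -0.3, -1.3]
grip_width: 0.238
```

Run:
```python
from h import *
print(pose()[0],pose()[2]['force'],pose()[2]['grip_width'])
go([561,-108.4,145],np.radians(11.0))
im=snap('wrist','w20'); show(im[:,:,::-1],'w20z',(215,170,315,360),4)
im=cv2.imread('pics/w12_raw.png'); show(im,'w12z',(215,170,315,360),4)
```

```text
[583.85383554 208.26723207 139.04514793] [ 0.14010618 -0.32720103 -1.28325108] 0.23811548350217554
roll -0.3871 shift cm [-30.649  -8.287  -0.556] yaw0 -0.1951 j [ 0.15  0.61  1.32 -0.    1.21  0.35] t 24.92
```

View pics/w20z.png

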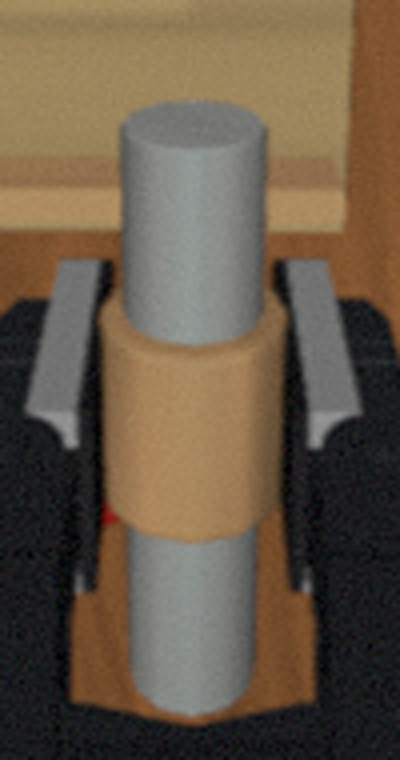

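View pics/w12z.png

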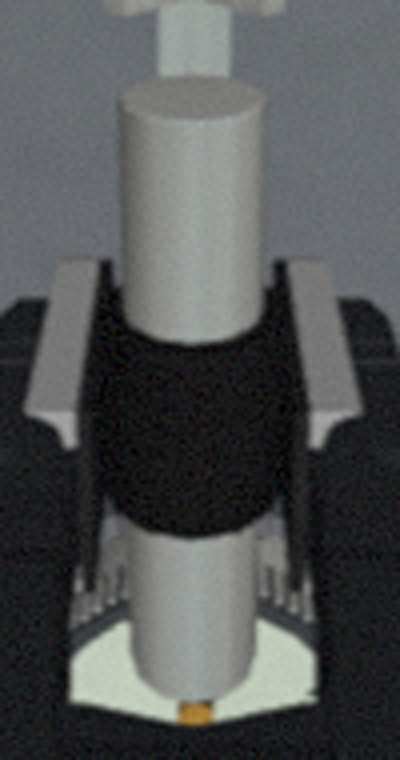

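Run:
```python
import numpy as np
f,cx,cy=305.235,262.824,189.53
o=np.array([80.25,-.1,-132.83]);R=np.array([[.001,-.949,-.315],[1,.001,0],[.001,-.315,.949]])
def tx(r,z,c=194):
    d=R@np.array([(215+c/4-cx)/f,(170+r/4-cy)/f,1]);return o+d*(z-o[2])/d[2]
for n,z,rows in(('sp',-16.5,(148,713)),('sp',-16,(148,713)),('ma',-15.8,(120,698))): print(n,z,[tx(r,z).round(1) for r in rows])
for n,z,rows in(('bar',-19.5,(352,540)),('slv',-18.8,(345,535))): print(n,[tx(r,z).round(1) for r in rows])
```

```text
sp -16.5 [array([ 34.1,   0.2, -16.5]), array([-39.5,   0.3, -16.5])]
sp -16 [array([ 33.9,   0.2, -16. ]), array([-40. ,   0.3, -16. ])]
ma -15.8 [array([ 36.9,   0.2, -15.8]), array([-37.9,   0.3, -15.8])]
bar [array([ 12.1,   0.2, -19.5]), array([-11.8,   0.3, -19.5])]
slv [array([ 12.6,   0.2, -18.8]), array([-11.7,   0.3, -18.8])]
```

```bash
cat >> h.py <<'E'
Y0=np.radians(11.15)
U=np.array([-np.sin(Y0),np.cos(Y0)]);V=np.array([np.cos(Y0),np.sin(Y0)])
REF=np.array([560.8,-108.3]); ZREF=51.5
def tgt(L,h,psi):
    """L: left-end 'in' (mm) ; pin left end on axis; psi deg"""
    p=np.radians(psi); S=76.3-39.5-68.5-L+39.5*np.cos(p) ; w=-39.5*np.sin(p)
    q=REF+S*U+w*V; go([*q,ZREF+h],Y0+p)
def where():
    p,R,s=pose(); q=p[:2]-REF; S=q@U; w=q@V; psi=yaw()-Y0
    Lft=S-39.5*np.cos(psi); wl=w+39.5*np.sin(psi)
    print('S %.2f w %.2f h %.2f psi %.2f in %.2f leftw %.2f rightgap %.2f'%(S,w,p[2]-ZREF,np.degrees(psi),-31.7-Lft,wl,-(S+34.1*np.cos(psi)-36.9)),'F u,v,z',(s['force'][:2]@U).round(2),(s['force'][:2]@V).round(2),s['force'][2].round(2),'t',round(s['time_s'],2))
E
python3 - <<'E'
from h import *
where(); tgt(-2.7,60,8)
E
```

```text
S 306.14 w 83.82 h 87.42 psi -22.33 in -301.30 leftw 68.81 rightgap -300.78 F u,v,z -0.36 0.09 -0.61 t 24.97
roll -0.5293 shift cm [-28.069 -12.958   2.795] yaw0 -0.195 j [ 0.15  0.61  1.32 -0.    1.21  0.35] t 24.97
```

Call:
{"method": "apply_moves", "body": {"commands": [[1.9,0,0,0,-0.106],[1.9,0,0,0,-0.106],[1.9,0,0,0,-0.106],[1.9,0,0,0,-0.106],[1.9,0,0,0,-0.106],[1.9,-1.5,-0.7,0,0],[1.9,-3,-1.4,0,0],[1.9,-3,-1.4,0,0],[1.9,-3,-1.4,0,0],[1.9,-3,-1.4,0,0],[1.9,-3,-1.4,0,0],[1.9,-3,-1.4,0,0]]}}

```text
time_s: 25.97
eef_pos: [561.8, -7.1, 139.4]
ee_rot: [-0.001, 0.579, 0.815, -0.0]
force: [-0.4, 0.2, -1.4]
grip_width: 0.239
```

Call:
{"method": "apply_moves", "body": {"commands": [[1.9,-3,-1.4,0.3,0],[1.9,-2.5,-1.2,0.5,0],[1.9,-1.5,-0.7,1,0],[1.9,-1,-0.4,1,0],[1.9,-0.5,-0.1,0,0],[1.9,0,0,0,0],[1.9,0,0,0,0],[1.9,0,0,0,0],[1.9,0,0,0,0]]}}

```text
time_s: 26.72
eef_pos: [554.9, -97.5, 112.8]
ee_rot: [0.0, 0.579, 0.815, 0.0]
force: [-0.6, -1.0, -1.2]
grip_width: 0.239
```

Run:
```python
from h import *
where(); tgt(-2.7,40,8)
k=K('wrist');pickle.dump(k,open('w21.pkl','wb'));im=snap('wrist','w21')
```

```text
S 11.75 w -3.70 h 61.30 psi 8.12 in -4.34 leftw 1.88 rightgap -8.60 F u,v,z -0.88 -0.77 -1.22 t 26.72
roll 0.0021 shift cm [-0.136 -0.202  2.13 ] yaw0 0.3364 j [-0.38  0.53  1.54  0.    1.07 -0.72] t 26.72
```

View pics/w21.png

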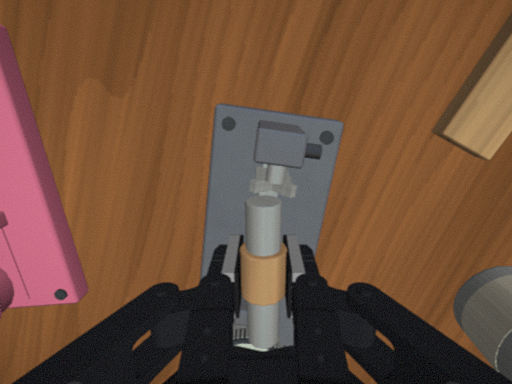

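Call:
{"method": "apply_moves", "body": {"commands": [[1.9,-0.1,-0.18,1,0],[1.9,-0.03,0,1.3,0],[1.9,0,0,1.3,0],[1.9,0,0,0,0],[1.9,0,0,0,0],[1.9,0,0,0,0],[1.9,0,0,0,0]]}}

```text
time_s: 27.35
eef_pos: [553.7, -100.4, 77.1]
ee_rot: [0.001, 0.579, 0.815, 0.0]
force: [-0.6, -0.4, -1.6]
grip_width: 0.237
```

Run:
```python
from h import *
where(); tgt(-2.7,11,8)
k=K('wrist');im=snap('wrist','w22');d=im[:,:,::-1].copy(); d=cv2.resize(d,None,fx=4,fy=4,interpolation=2)
for s in (36.9,48.9):
  for lat in (-6,6):
    q=REF+s*U+lat*V; u,v=proj('wrist',[*q,60],k); print(s,lat,round(u,1),round(v,1)); cv2.circle(d,(int(4*u+2),int(4*v+2)),3,(0,0,255),-1)
for s in (-68.5+36.9,):
  for lat in (-6,6):
    q=REF+s*U+lat*V; u,v=proj('wrist',[*q,60],k); cv2.circle(d,(int(4*u+2),int(4*v+2)),3,(0,255,0),-1)
cv2.imwrite('pics/w22z.png',d[400:1000,700:1400])
```

```text
S 9.16 w -5.40 h 25.63 psi 8.05 in -1.75 leftw 0.13 rightgap -6.02 F u,v,z -0.22 -0.7 -1.62 t 27.35
roll 0.0009 shift cm [0.097 0.003 1.463] yaw0 0.3351 j [-0.39  0.57  1.57  0.    0.99 -0.72] t 27.35
36.9 -6 268.1 195.1
36.9 6 290.8 198.1
48.9 -6 271.6 173.0
48.9 6 294.8 176.2
```

View pics/w22z.png

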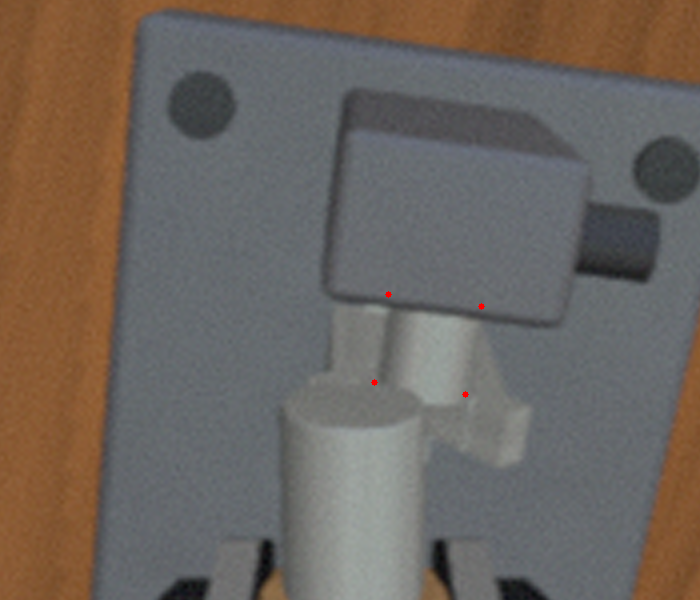

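Call:
{"method": "apply_moves", "body": {"commands": [[1.9,0.08,0,0.4,0],[1.9,0,0,0.4,0],[1.9,0,0,0.35,0],[1.9,0,0,0.25,0],[1.9,0,0,0,0],[1.9,0,0,0,0],[1.9,0,0,0,0],[1.9,0,0,0,0]]}}

```text
time_s: 28.07
eef_pos: [553.2, -99.5, 62.6]
ee_rot: [0.0, 0.579, 0.815, 0.0]
force: [0.4, 0.3, -1.2]
grip_width: 0.237
```

Run:
```python
from h import *
where(); tgt(5,11,8)
k=K('wrist');im=snap('wrist','w23');show(im[:,:,::-1],'w23z',(200,120,350,370),3); snap('side','s23',(210,100,290,200),7)
```

```text
S 10.06 w -5.77 h 11.05 psi 8.04 in -2.65 leftw -0.24 rightgap -6.92 F u,v,z 0.22 0.41 -1.23 t 28.07
roll 0.0008 shift cm [-0.761 -0.08   0.005] yaw0 0.335 j [-0.39  0.59  1.58 -0.    0.96 -0.72] t 28.07
```

View pics/w23z.png

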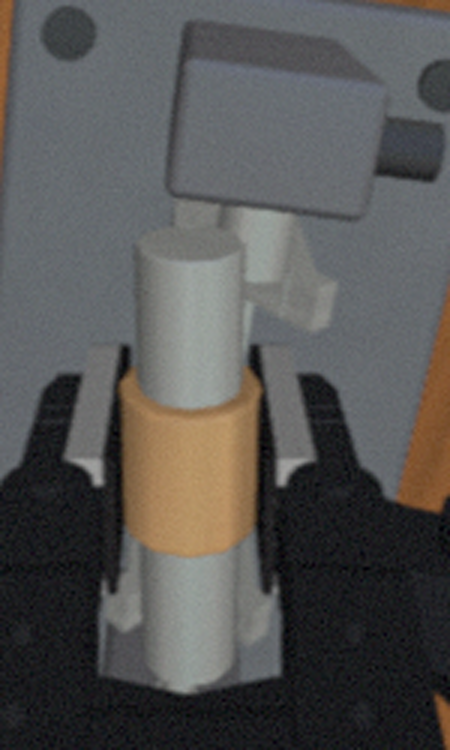

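View pics/s23.png

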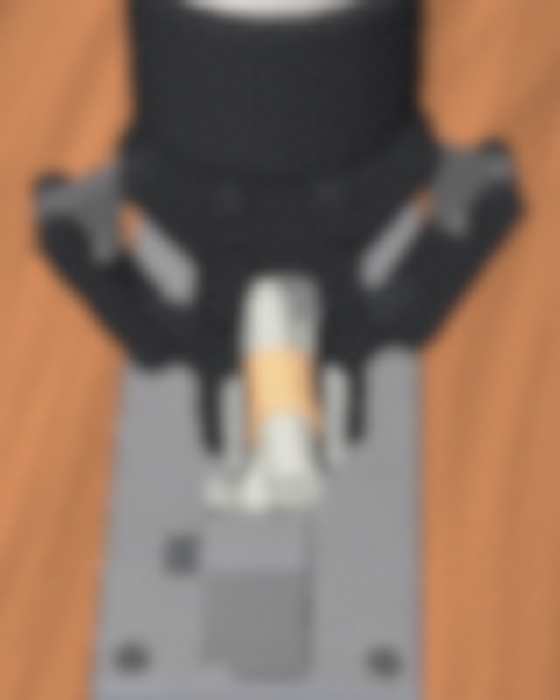

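Call:
{"method": "apply_moves", "body": {"commands": [[1.9,-0.09,-0.005,0,0],[1.9,-0.09,-0.005,0,0],[1.9,-0.09,-0.01,0,0],[1.9,-0.09,-0.01,0,0],[1.9,-0.09,-0.01,0,0],[1.9,0,0,0,0],[1.9,0,0,0,0],[1.9,0,0,0,0]]}}

```text
time_s: 28.83
eef_pos: [554.1, -103.7, 62.4]
ee_rot: [-0.0, 0.579, 0.815, 0.0]
force: [-0.5, 3.7, -1.0]
grip_width: 0.237
```

Run:
```python
from h import *
where(); tgt(5.8,11,8)
snap('top','t24',(370,170,420,220),10)
```

```text
S 5.84 w -5.68 h 10.86 psi 8.05 in 1.57 leftw -0.15 rightgap -2.71 F u,v,z 3.72 0.25 -0.95 t 28.83
roll 0.0009 shift cm [-0.421 -0.041 -0.014] yaw0 0.3351 j [-0.39  0.6   1.58  0.    0.97 -0.73] t 28.83
```

View pics/t24.png

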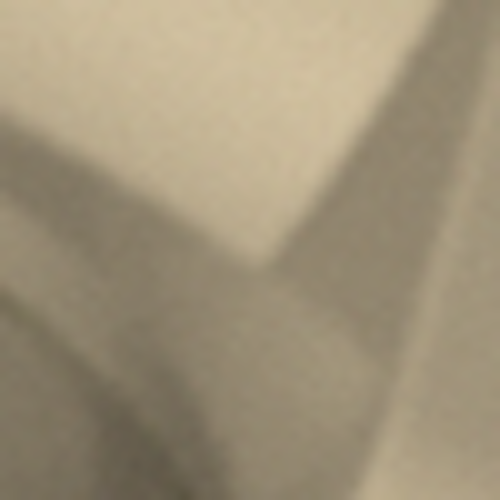

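Call:
{"method": "apply_moves", "body": {"commands": [[1.9,-0.08,-0.01,0,0],[1.9,-0.08,-0.01,0,0],[1.9,-0.08,-0.01,0,0],[1.9,0,0,0,0],[1.9,0,0,0,0],[1.9,0,0,0,0]]}}

```text
time_s: 29.38
eef_pos: [554.6, -105.9, 62.4]
ee_rot: [-0.0, 0.579, 0.815, 0.0]
force: [-1.4, 6.3, 0.1]
grip_width: 0.235
```

Run:
```python
from h import *
where(); tgt(5.8,11,8)
k=K('wrist');im=snap('wrist','w25');show(im[:,:,::-1],'w25z',(200,120,350,370),3)
```

```text
S 3.58 w -5.65 h 10.85 psi 8.05 in 3.83 leftw -0.12 rightgap -0.44 F u,v,z 6.43 -0.19 0.13 t 29.38
roll 0.0009 shift cm [-0.197 -0.012 -0.015] yaw0 0.3351 j [-0.4   0.6   1.57  0.    0.97 -0.73] t 29.38
```

View pics/w25z.png

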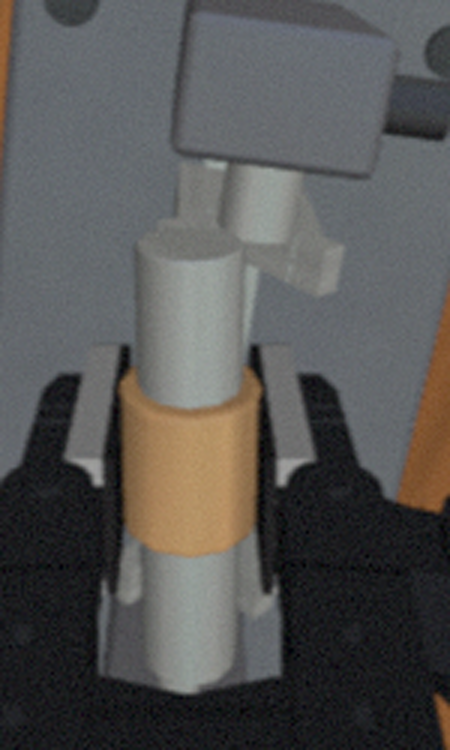

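Call:
{"method": "apply_moves", "body": {"commands": [[1.9,-0.06,-0.005,0,0],[1.9,-0.06,-0.005,0,0],[1.9,-0.05,0,0,0],[1.9,0,0,0,0],[1.9,0,0,0,0],[1.9,0,0,0,0],[1.9,0,0,0,0]]}}

```text
time_s: 30.02
eef_pos: [554.8, -107.3, 62.3]
ee_rot: [-0.001, 0.579, 0.815, 0.0]
force: [-1.8, 8.1, 0.2]
grip_width: 0.236
```

Run:
```python
from h import *
where(); tgt(6,11,4); 
print(pose()[2]['wrist_torque'],pose()[2]['dq'].round(3))
```

```text
S 2.17 w -5.66 h 10.76 psi 8.05 in 5.24 leftw -0.13 rightgap 0.96 F u,v,z 8.34 -0.21 0.15 t 30.02
roll 0.0706 shift cm [-0.067  0.286 -0.024] yaw0 0.3351 j [-0.4   0.6   1.57  0.    0.97 -0.73] t 30.02
[1.08142768 0.23432956 0.03816256] [ 0.     0.002  0.    -0.     0.002 -0.001]
```

Call:
{"method": "apply_moves", "body": {"commands": [[1.9,-0.045,0,0,0],[1.9,0,0,0,0],[1.9,0,0,0,0],[1.9,-0.01,0.07,0,0.0175],[1.9,-0.01,0.07,0,0.0175],[1.9,0,0,0,0],[1.9,0,0,0,0],[1.9,0,0,0,0]]}}

```text
time_s: 30.68
eef_pos: [556.3, -107.3, 62.3]
ee_rot: [-0.001, 0.593, 0.805, 0.0]
force: [-1.8, 7.7, 1.2]
grip_width: 0.239
```

Run:
```python
from h import *
where(); tgt(6.2,11,3); 
k=K('wrist');im=snap('wrist','w26');show(im[:,:,::-1],'w26z',(220,150,320,250),6)
```

```text
S 1.81 w -4.23 h 10.77 psi 6.04 in 5.77 leftw -0.07 rightgap 1.18 F u,v,z 7.91 -0.23 1.25 t 30.68
roll 0.0531 shift cm [-0.037  0.215 -0.023] yaw0 0.3001 j [-0.4   0.6   1.57  0.    0.97 -0.7 ] t 30.68
```

View pics/w26z.png

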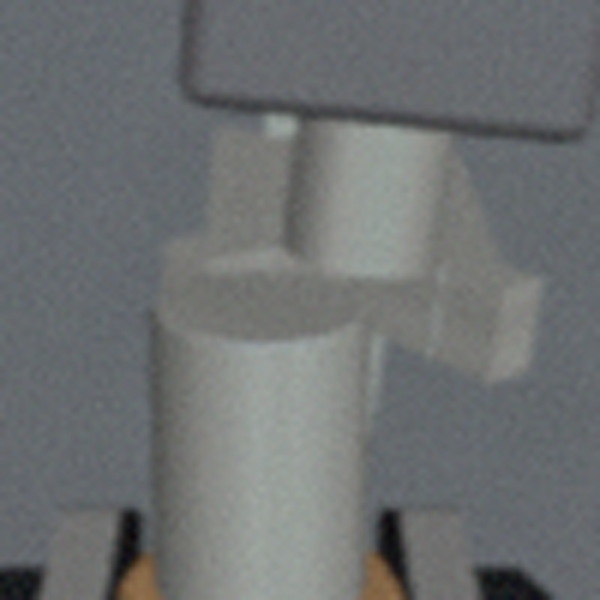

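Run:
```python
from h import *
k=K('wrist')
for p,z in (((365,277),66),((365,280),66),((400,277),65.5),((330,268),65.5)):
    x=onz('wrist',220+p[0]/6,150+p[1]/6,z,k)[:2]-REF; print('anvil face s',(x@U).round(2),'w',(x@V).round(2))
p=(262,340); h=pose()[0][2]+16.5
x=onz('wrist',220+p[0]/6,150+p[1]/6,h,k)[:2]-REF; print('pin end top',(x@U).round(2),(x@V).round(2))
im=cv2.imread('pics/w22_raw.png')
```

```text
anvil face s 36.93 w 0.71
anvil face s 36.69 w 0.74
anvil face s 37.03 w 3.37
anvil face s 37.19 w -1.94
pin end top 36.07 -6.98
```

Call:
{"method": "apply_moves", "body": {"commands": [[1.9,-0.03,-0.003,0,0],[1.9,0,0,0,0],[1.9,-0.01,0.07,0,0.0175],[1.9,-0.01,0.07,0,0.0175],[1.9,0,0,0,0],[1.9,0,0,0,0],[1.9,0,0,0,0]]}}

```text
time_s: 31.32
eef_pos: [557.7, -107.4, 62.2]
ee_rot: [-0.001, 0.607, 0.794, 0.0]
force: [-1.9, 8.9, 0.7]
grip_width: 0.234
```

Run:
```python
from h import *
where(); tgt(6.5,11,0); 
k=K('wrist');im=snap('wrist','w27');show(im[:,:,::-1],'w27z',(220,150,320,250),6)
```

```text
S 1.52 w -2.85 h 10.73 psi 4.03 in 6.18 leftw -0.08 rightgap 1.37 F u,v,z 9.1 -0.12 0.69 t 31.32
roll 0.0704 shift cm [-0.022  0.285 -0.028] yaw0 0.265 j [-0.4   0.6   1.56  0.    0.98 -0.66] t 31.32
```

View pics/w27z.png

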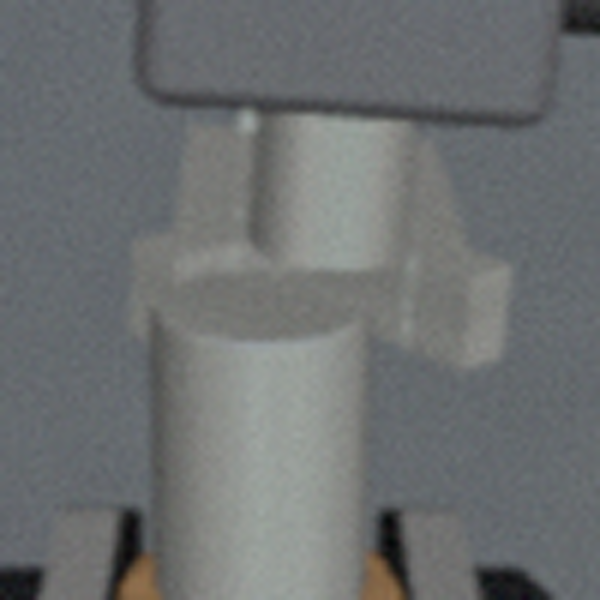

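Call:
{"method": "apply_moves", "body": {"commands": [[1.9,-0.005,0.07,0,0.0175],[1.9,-0.005,0.07,0,0.0175],[1.9,-0.005,0.07,0,0.0175],[1.9,-0.005,0.07,0,0.0175],[1.9,0,0,0,0],[1.9,0,0,0,0],[1.9,0,0,0,0]]}}

```text
time_s: 31.95
eef_pos: [560.4, -106.9, 62.2]
ee_rot: [-0.001, 0.635, 0.773, 0.0]
force: [-3.8, 7.2, 2.3]
grip_width: 0.237
```

Run:
```python
from h import *
where(); tgt(6.5,5,0); 
k=K('wrist');im=snap('wrist','w28');show(im[:,:,::-1],'w28z',(220,150,320,250),6)
```

```text
S 1.49 w -0.11 h 10.72 psi 0.02 in 6.31 leftw -0.10 rightgap 1.31 F u,v,z 7.82 -2.34 2.28 t 31.95
roll 0.0004 shift cm [-0.02   0.012  0.572] yaw0 0.195 j [-0.39  0.61  1.55  0.    0.98 -0.59] t 31.95
```

View pics/w28z.png

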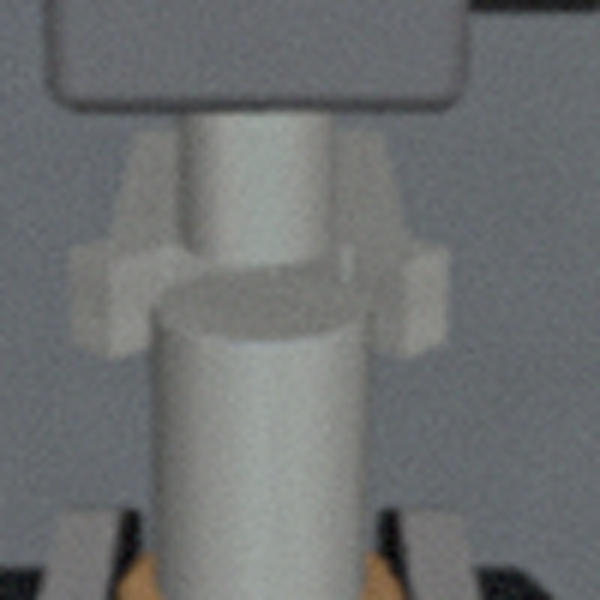

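Call:
{"method": "apply_moves", "body": {"commands": [[1.9,0,-0.01,0.1,0],[1.9,0,0,0.1,0],[1.9,0,0,0.1,0],[1.9,0,0,0.1,0],[1.9,0,0,0.1,0],[1.9,0,0,0,0],[1.9,0,0,0,0]]}}

```text
time_s: 32.58
eef_pos: [560.7, -106.9, 57.4]
ee_rot: [-0.001, 0.635, 0.773, 0.0]
force: [-2.0, 8.8, 1.3]
grip_width: 0.242
```

Run:
```python
from h import *
where(); tgt(6.5,0.5,0); 
k=K('wrist');im=snap('wrist','w29');show(im[:,:,::-1],'w29z',(220,150,320,250),6)
```

```text
S 1.43 w 0.14 h 5.91 psi 0.03 in 6.37 leftw 0.16 rightgap 1.37 F u,v,z 9.03 -0.21 1.25 t 32.58
roll 0.0005 shift cm [-0.013 -0.014  0.541] yaw0 0.1951 j [-0.39  0.62  1.56  0.    0.97 -0.59] t 32.58
```

View pics/w29z.png

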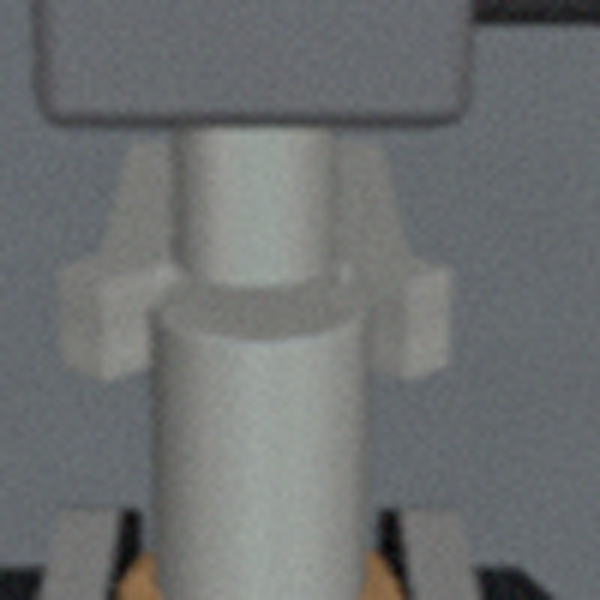

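Call:
{"method": "apply_moves", "body": {"commands": [[1.9,0,-0.01,0.1,0],[1.9,0,0,0.1,0],[1.9,0,0,0.1,0],[1.9,0,0,0.08,0],[1.9,0,0,0.06,0],[1.9,0,0,0,0],[1.9,0,0,0,0]]}}

```text
time_s: 33.22
eef_pos: [560.6, -106.9, 53.1]
ee_rot: [-0.001, 0.635, 0.773, 0.0]
force: [-1.4, 8.6, 2.3]
grip_width: 0.231
```

Run:
```python
from h import *
where(); tgt(6.5,0,0)
```

```text
S 1.38 w 0.04 h 1.55 psi 0.03 in 6.42 leftw 0.06 rightgap 1.42 F u,v,z 8.7 0.29 2.29 t 33.22
roll 0.0005 shift cm [-0.009 -0.004  0.155] yaw0 0.1951 j [-0.39  0.62  1.56  0.    0.96 -0.59] t 33.22
```

Call:
{"method": "apply_moves", "body": {"commands": [[1.9,0,0,0.05,0],[1.9,0,0,0.05,0],[1.9,0,0,0,0],[1.9,0,0,0,0],[1.9,0,0,0,0]]}}

```text
time_s: 33.63
eef_pos: [560.6, -107.0, 52.2]
ee_rot: [-0.001, 0.635, 0.773, 0.0]
force: [-2.3, 8.2, 3.7]
grip_width: 0.242
```

Run:
```python
from h import *
where(); tgt(6.5,0,0)
k=K('wrist');im=snap('wrist','w30');show(im[:,:,::-1],'w30z',(200,140,330,370),3)
```

```text
S 1.31 w 0.04 h 0.71 psi 0.04 in 6.49 leftw 0.06 rightgap 1.49 F u,v,z 8.5 -0.72 3.72 t 33.63
roll 0.0006 shift cm [-0.001 -0.004  0.071] yaw0 0.1952 j [-0.39  0.62  1.56  0.    0.96 -0.59] t 33.63
```

View pics/w30z.png

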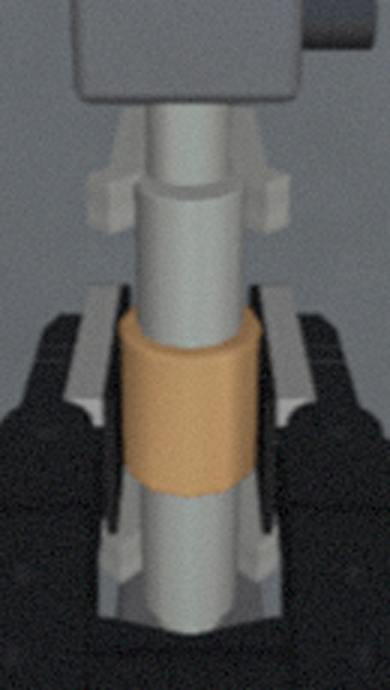

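Call:
{"method": "apply_moves", "body": {"commands": [[1.9,0,0,0.04,0],[1.9,0,0,0,0],[1.9,0,0,0,0],[1.9,0,0,0,0]]}}

```text
time_s: 34.02
eef_pos: [560.6, -107.0, 52.0]
ee_rot: [-0.001, 0.635, 0.773, 0.0]
force: [-2.2, 8.8, 4.5]
grip_width: 0.24
```

Run:
```python
from h import *
where(); tgt(6.5,0,0)
```

```text
S 1.29 w 0.03 h 0.48 psi 0.03 in 6.51 leftw 0.06 rightgap 1.51 F u,v,z 9.06 -0.41 4.45 t 34.02
roll 0.0006 shift cm [ 0.001 -0.003  0.048] yaw0 0.1952 j [-0.39  0.62  1.56  0.    0.96 -0.59] t 34.02
```

Call:
{"method": "apply_moves", "body": {"commands": [[1.9,0.04,0,0,0],[1.9,0.04,0,0,0],[1.9,0.04,0,0,0],[1.9,0,0,0.02,0],[1.9,0,0,0,0],[1.9,0,0,0,0],[1.9,0,0,0,0]]}}

```text
time_s: 34.6
eef_pos: [560.4, -106.2, 51.9]
ee_rot: [-0.0, 0.635, 0.773, 0.0]
force: [-2.8, 6.5, 5.1]
grip_width: 0.236
```

Run:
```python
from h import *
where(); tgt(5,0,0)
k=K('wrist');im=snap('wrist','w31');show(im[:,:,::-1],'w31z',(220,170,310,250),8)
```

```text
S 2.15 w 0.00 h 0.38 psi 0.04 in 5.65 leftw 0.03 rightgap 0.65 F u,v,z 6.96 -1.5 5.12 t 34.6
roll 0.0007 shift cm [ 0.065 -0.     0.038] yaw0 0.1954 j [-0.39  0.62  1.56  0.    0.96 -0.59] t 34.6
```

View pics/w31z.png

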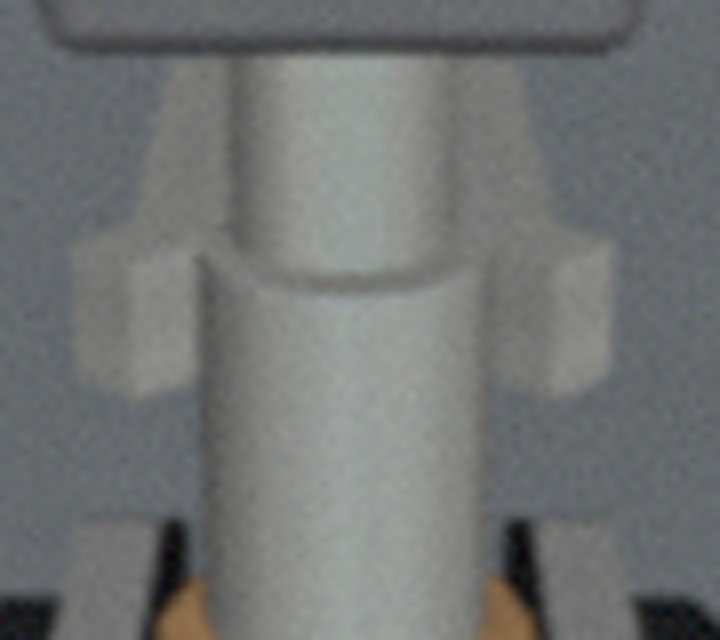

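Call:
{"method": "apply_moves", "body": {"commands": [[1.9,0.03,0,0,0],[1.9,0.03,0,0.02,0],[1.9,0.01,0,0,0],[1.9,0,0,0,0],[1.9,0,0,0,0],[1.9,0,0,0,0]]}}

```text
time_s: 35.15
eef_pos: [560.3, -105.9, 51.8]
ee_rot: [0.0, 0.635, 0.773, -0.0]
force: [-4.1, 4.5, 6.1]
grip_width: 0.237
```

Run:
```python
from h import *
where()
```

```text
S 2.47 w -0.02 h 0.32 psi 0.04 in 5.33 leftw 0.01 rightgap 0.33 F u,v,z 5.2 -3.19 6.06 t 35.15
```

Call:
{"method": "apply_moves", "body": {"commands": [[2.3,0,-0.02,0,0],[2.8,0,0,0,0],[3.5,0,0,0,0],[4.5,0,0,0,0],[4.5,0,0,0,0],[4.5,0,0,-1,0],[4.5,0,0,-2,0],[4.5,0,0,-2,0],[4.5,0,0,-1.5,0],[4.5,0,0,0,0],[4.5,0,0,0,0]]}}

```text
time_s: 36.07
eef_pos: [560.4, -106.0, 116.9]
ee_rot: [0.001, 0.635, 0.773, 0.0]
force: [1.0, -0.1, 0.2]
grip_width: 0.526
```

Run:
```python
from h import *
where()
k=K('wrist');pickle.dump(k,open('w32.pkl','wb'));im=snap('wrist','w32',(180,100,340,370),2.2)
go([572,-160,140],Y0)
```

```text
S 2.30 w 0.06 h 65.44 psi 0.02 in 5.50 leftw 0.08 rightgap 0.50 F u,v,z -0.27 1.02 0.21 t 36.07
roll 0.0004 shift cm [-5.548  0.136 -2.407] yaw0 0.195 j [-0.39  0.53  1.52 -0.    1.09 -0.59] t 36.12
```

View pics/w32.png

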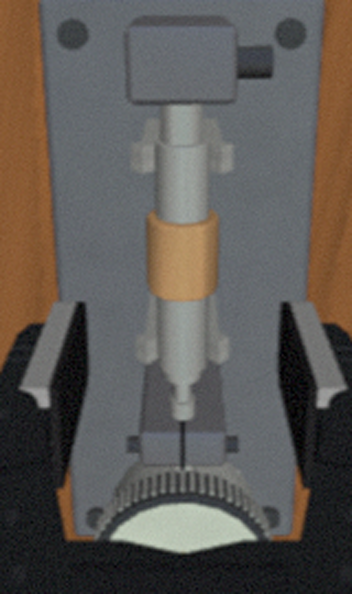

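Call:
{"method": "apply_moves", "body": {"commands": [[4.5,-2,0,-1,0],[4.5,-3,0,0,0],[4.5,-3,0,0,0],[4.5,-2.5,0,0,0],[4.5,0,0,0,0],[4.5,0,0,0,0]]}}

```text
time_s: 36.62
eef_pos: [579.9, -209.6, 124.7]
ee_rot: [-0.001, 0.636, 0.772, -0.0]
force: [-0.7, 0.6, 0.3]
grip_width: 0.524
```

Run:
```python
from h import *
where()
k=K('wrist');pickle.dump(k,open('w33.pkl','wb'));im=snap('wrist','w33',(150,30,370,300),2.2)
show(im[:,:,::-1],'w33d',(220,200,310,280),8)
```

```text
S -103.06 w -0.83 h 73.18 psi -0.08 in 110.86 leftw -0.89 rightgap 105.86 F u,v,z 0.74 -0.53 0.34 t 36.62
```

View pics/w33.png

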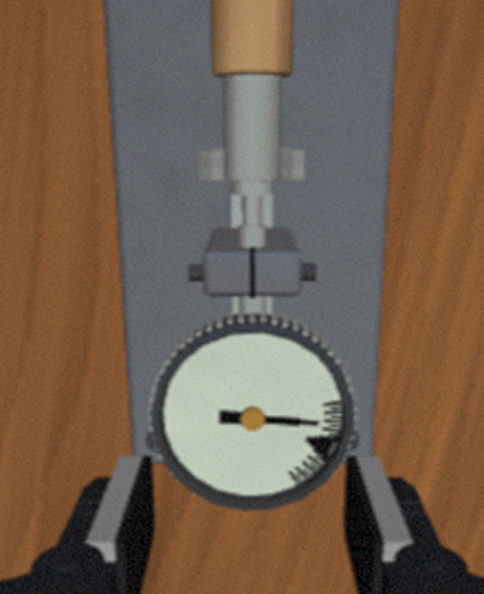

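View pics/w33d.png

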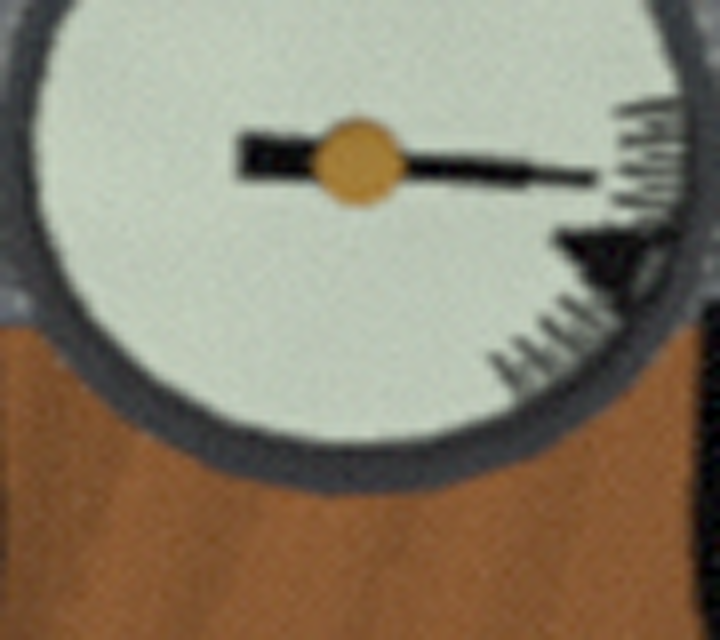

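Run:
```python
from h import *
k=pickle.load(open('w33.pkl','rb'))
q=lambda p:(220+p[0]/8,200+p[1]/8)
h=onz('wrist',*q((359,163)),76,k);print(h)
for n,p,z in(('ptr',(598,180),75.7),('zero',(555,238),75),('zero',(555,238),74.5),('wedge base',(640,270),75)):
    w=onz('wrist',*q(p),z,k)-h; print(n,np.degrees(np.arctan2(w[1],w[0])).round(1),np.hypot(*w[:2]).round(1))
snap('top','t33'); snap('side','s33')
```

```text
[ 581.90504976 -209.97495745   76.        ]
ptr 6.3 19.5
zero -12.8 17.7
zero -13.5 17.8
wedge base -12.3 25.4
```

View pics/s33.png

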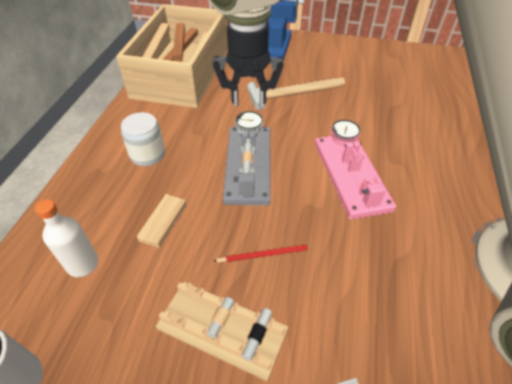

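View pics/t33.png

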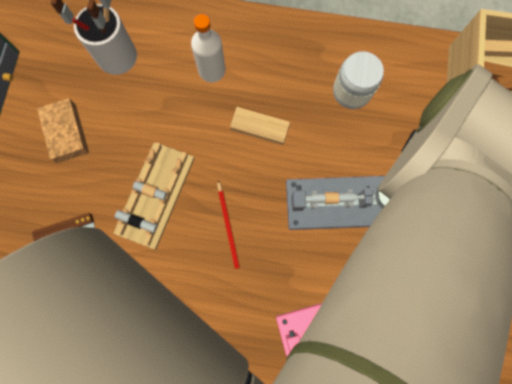

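Call:
{"method": "apply_moves", "body": {"commands": [[4.5,0,0.1,0,-0.12],[4.5,0,0,0,-0.12],[4.5,0,0,0,-0.12],[4.5,0,0,0,-0.12],[4.5,0,0,0,-0.12],[4.5,0,0,0,-0.12],[4.5,0,0,0,-0.12],[4.5,0,0,0,-0.12],[4.5,0,0,0,-0.12],[4.5,0,0,0,-0.12],[4.5,0,0,1,-0.05],[4.5,0,0,0.8,0]]}}

```text
time_s: 37.77
eef_pos: [581.5, -207.6, 107.9]
ee_rot: [0.0, 0.061, 0.998, 0.0]
force: [0.1, -0.6, -0.0]
grip_width: 0.532
```

Call:
{"method": "apply_moves", "body": {"commands": [[4.5,0,0,0,0],[4.5,0,0,0,0],[4.5,0,0,0,0]]}}

```text
time_s: 38.02
eef_pos: [581.6, -208.5, 108.4]
ee_rot: [0.0, 0.063, 0.998, -0.0]
force: [0.6, -0.2, -0.4]
grip_width: 0.523
```

Run:
```python
from h import *
k=K('wrist');pickle.dump(k,open('w34.pkl','wb'));im=snap('wrist','w34',(220,200,310,280),8);print(pose()[0],yaw())
```

```text
[ 581.64347676 -208.58924332  108.58860809] 1.444332025610074
```

View pics/w34.png

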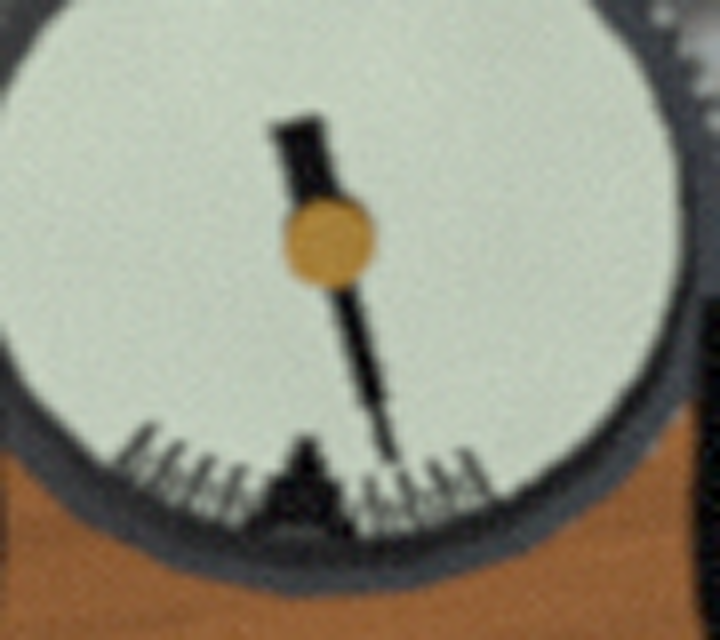

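Run:
```python
from h import *
k=pickle.load(open('w34.pkl','rb'))
im=cv2.imread('pics/w34_raw.png')
hc,n,_=blob(im,(250,215,275,245),gold); h=onz('wrist',*hc,76,k);print(hc,h)
q=lambda p:(220+p[0]/8,200+p[1]/8)
for n,p,z in(('ptr',(392,457),75.7),('ptr mid',(366,370),75.7),('tail',(299,122),75.7),('zero tip',(305,438),75),('wedge',(302,500),75),('t1',(370,485),75),('t2',(403,476),75),('t3',(436,463),75),('t4',(470,453),75),('l1',(238,470),75),('l2',(208,460),75),('l3',(180,445),75),('l4',(152,428),75)):
    w=onz('wrist',*q(p),z,k)-h; print(n,np.degrees(np.arctan2(w[1],w[0])).round(1),np.hypot(*w[:2]).round(1))
show(im,'w34z',(230,245,290,275),13)
```

```text
[260.6091954  229.86206897] [ 581.42592641 -209.97050151   76.        ]
ptr 8.1 19.4
ptr mid 8.3 11.6
tail -175.8 9.5
zero tip -12.4 17.5
wedge -11.8 23.0
t1 1.9 21.9
t2 8.9 21.6
t3 16.4 21.4
t4 23.6 21.8
l1 -25.8 21.4
l2 -32.4 21.4
l3 -39.1 21.3
l4 -46.1 21.3
```

View pics/w34z.png

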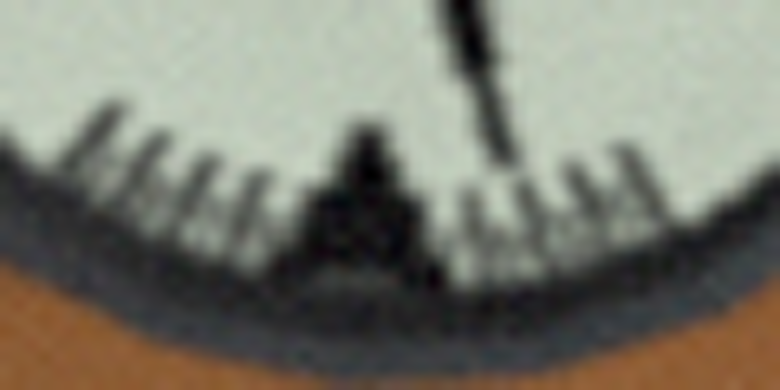

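Call:
{"method": "apply_moves", "body": {"commands": [[4.5,0,0,-1.5,0],[4.5,0,0,-2.5,0],[4.5,0,0,-2,0],[4.5,0,0,0,0],[4.5,0,0,0,0]]}}

```text
time_s: 38.48
eef_pos: [581.9, -208.9, 169.4]
ee_rot: [0.001, 0.063, 0.998, -0.001]
force: [0.6, 0.4, -0.8]
grip_width: 0.529
```

Run:
```python
from h import *
im=snap('side','s35',(215,100,285,210),6); snap('top','t35')
a=cv2.imread('pics/top0_raw.png').astype(int);b=cv2.imread('pics/t35_raw.png').astype(int)
d=abs(a-b).max(2)
for n,bx in (('short',(130,176,172,200)),('pencil',(212,178,245,272)),('offcut',(225,104,295,146))):
    x0,y0,x1,y1=bx; print(n,'changed px',(d[y0:y1,x0:x1]>40).sum())
print(ctrl.finish_job())
```

```text
short changed px 0
pencil changed px 0
offcut changed px 0
the job is handed in; nothing more can be done
None
```

View pics/s35.png

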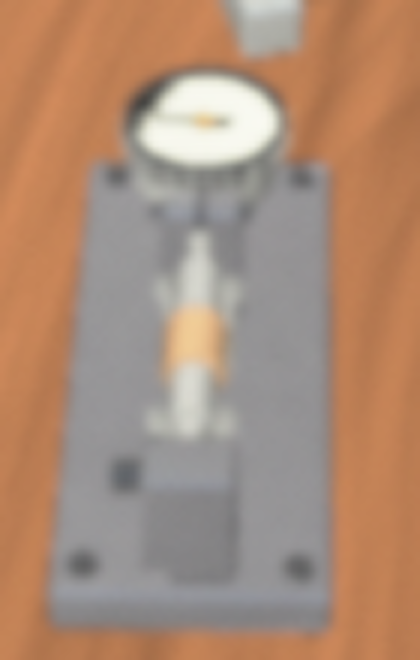

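The job is done and handed in at about 38.5 s of robot time, with the robot touching nothing. I zeroed the dial on the setting pin and put the pin in the empty cradle of the rack. I then loaded the long stand-off pin into the comparator. To get it behind the anvil I yawed it 8°, pressed the spindle back about 6.4 mm, straightened it and lowered it into the V rests.

**Zero:** The first turn left the zero mark about 2.5° off, so I gripped the bezel a second time to correct it. After that the mark and the pointer agreed to within about 0.3°, and I did not touch the bezel again.

**Reading with the long pin:** The pointer stands on the third long graduation anticlockwise from zero. I measured about 20.4° against the nominal 20.6°. An earlier oblique view had given 18.9–19.1°. I put that down to parallax, since the later view along the pointer fits the mark.

**Forces:** At the recorded readings the spindle force stayed at about 9 N or less, short of the 10.2 N at its stop. It read up to about 1.3 N lower than the position-based depth implied, within sensor noise plus my position error. The last lowering onto the rests reached about 6 N upward. Sideways force on the tool reached 2–3 N at times, which I took to be friction.

**Rest of the scene:** The overhead picture shows no change at the short stand-off pin, the pencil or the offcut. I judged that the pin lies down in both V rests from the pictures and the dial reading, not from a separate height measurement.

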